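# Side stand down, mini-bike frame held upright

### The arm

A 6-joint arm with a two-finger parallel gripper is mounted at the origin on a cart in front of the work surface, level with it; the furniture and walls round the work are solid. World frame = base frame: x ahead of the robot, y to its left, z up, the work surface at z = 0. Lengths are in mm, angles in rad, forces in N, time in s.
With the tool pointing down it reaches from about 275 to 1000 mm from the base axis. Payload 8.4 kg.
Tool frame: the origin (TCP) lies between the finger pads; the fingertips stand r.tips_ahead ahead of it and the grasp point (between the pads) lies 6 mm ahead of it (r.tips_ahead is the distance from the TCP to the fingertips, in mm); z points along the fingers, y is the line along which they close (so a half turn about z gives the same grasp; the last joint's range is limited). The gripper opens to 85 mm and grips with 20 to 120 N. Pads are 22 mm wide; open, the fingers measure 114 mm over their backs; the gripper's body (76 mm by 85 mm) begins 54 mm behind the grasp point. The pads swing forward as they close: fully open they stand 13 mm farther back than shut.
Start: joints at [1.263, 0.353, 1.633, -0, 1.155, -0.002], TCP at [188.159, 596.007, 218.481] pointing down, gripper open.
Joint ranges: [-2.63, 2.63], [-0.92, 2.1], [0.06, 2.66], [-1.3, 4.44], [0, 2.69], [-3.02, 3.02]. Speed limits (rad/s): [2.22, 2.22, 2.79, 3.14, 3.14, 3.14].

### API

Orientations are given as [roll, pitch, yaw] about the fixed x, y, z axes, in that order (R = Rz(yaw) Ry(pitch) Rx(roll)).
In Python, from rig import r gives the robot as it stands.
- The arm moves only by the tool carry_out, never from a script. Its arguments are lists of equal length, an entry for each row: "delta_pos": the shift along the tool's x, y, z in m, a list of three; "rot": the turn, a rotation vector about the tool's x, y, z in degrees, a list of three. A call has 1 to 8 rows; each row is the pose to reach, as a shift and turn from the pose commanded when the call began, along the tool's axes at that moment; what a row does not reach only later rows make up. A row lasts 1/8 s, in which the tool goes at most 62.5 mm and 10.7 degrees, less where a joint would pass 70% of its speed; a pose out of reach is approached as far as the arm can. A call with a gripper value outside its range is refused whole. "claw" is the finger opening in m, from 0 to 0.0854, set as the call begins (left out, the last holds). The fingers move at their own pace and stop on an object; "grip_force" is the grip in N (left out, the last holds). Time passes only in rows, so rows that repeat a pose let the fingers close. It gives the time, the measured TCP pose, the force, the opening and the grip force at its end, in the units of the state.
- r.sense(): the state, without advancing time (a new reading comes with each control period).
- r.grab_frame(name): name is "scene" or "top" or "wrist"; returns the picture (480x640x3 uint8, blue, green, red); there is no depth.
- r.camera_info(name): a dict with "fx", "fy", "cx", "cy" (pixels), "pose" (4x4, takes a point from camera to world coordinates); the wrist camera has in their place "hand_eye" (4x4, takes a point from camera to tool coordinates, whose origin is the TCP and whose axes are the flange's). Camera axes: x right, y down, z forward; pixel columns grow to the right and rows downward; lengths in mm; the calibration is good to about 2 mm. A picture is of the moment at which its call begins: read the wrist's pose just before it. camera_info takes no time and is no camera call.
- r.sign_off(): hands the job in; it is judged then, once.
Trained networks look in the newest picture that a camera, given by its name, has taken for a name from the list of things; names that differ only in an ending like _2 or _b are one class to them, and where a whole thing is asked for, a point or a joint stands for the part that bears it (a point fixed in the world has none). Each returns a list of dicts, best first, with "p" (0 to 1); they miss things now and then, are a little off and sometimes report something else, mostly with a low value. They report only what shows in the picture. A call takes as long as a camera call.
- r.recognise(thing, camera): "box" ([left, top, right, bottom] in pixels, round what is visible of it).
- r.cut_out(thing, camera): "mask" (480x640 bool, what is visible of it) and "box" ([left, top, right, bottom] in pixels, round what is visible of it).
The state is a dict: "clock": time; "qpos": joint angles; "qvel": joint speeds; "joint_efforts": joint torques, N m; "eef_pos": TCP position; "tcp_rot": TCP orientation; "contact_force": force on the tool from outside, world axes, zero at the start; "wrist_torque": the same for the moment, N m; "opening": opening from 0.0 (shut) to 1.0 (fully open); "grasp_force": force on a finger pad.
Only numpy, scipy, OpenCV 4.12 (cv2) and the standard library are available. Lean on these libraries where they do the work, as an engineer would, in place of code of your own. Each camera call takes 0.05 s, during which the arm holds its last target. There are 200 camera calls.

### The job

The rear end of a mini-bike leans against the tool box with its side stand folded back. While it still leans there, swing the stand's leg down past the spring's dead centre so that it snaps home on its down stop. Then take the frame by the top tube, bring it upright off the box with tyre and lower bend still standing on the bench, and finish while holding it there, upright and still, carried neither by the box nor by the stand, so that the leg's ground clearance can be marked; leave the other things alone.

Things in the scene. Friction and masses are not known exactly. Their poses are not given: they have to be found in the camera images.
- bike_frame: rear end of a mini-bike, loose, 300 long, 265 high, 0.95 kg: grey tube loop, 170 mm wheel, round 28 mm tyre. Leans 0.2 rad away from the robot on the box at the start. Origin on the bench under its middle; own x across it (stand on the -x side, nearer the robot), y forward (wheel at y -65), z up in its plane: upright when z is vertical. It tips about its y line through the origin, which stays put if nothing slips
- top_tube_mid (a point): middle of the top tube's free length, on its axis, at (0, 70, 232) mm of the frame. Round tube, 24 mm thick, along the frame's y, straight and clear 25 mm either way, free beside and above; the seat tube's top stands 30 mm higher, 50 mm behind this point. Gripped, it does not roll between the fingers: the frame keeps its angle to the hand, so the hand must turn with it
- tyre_bottom (a point): lowest point of the tyre, at (0, -65, 0) mm of the frame; on the bench (z near 0) when the wheel stands
- bend_bottom (a point): lowest point of the lower tube's bend, at (0, 118, 0) mm of the frame; on the bench (z near 0) when the frame stands
- side_stand (a joint): angle of the side stand about its pivot: 0 folded back level along the wheel (held there by its spring at the start), 1.75 rad on its down stop. Dead centre at 0.875: short of it the leg springs back, past it it snaps down by itself. Turning it takes up to about 0.2 N m
- stand_pivot (a point): the stand's pivot, at (-34, 35, 125) mm of the frame; hinge axis along the frame's x. The leg turns in a plane parallel to the frame: folded it points to the frame's -y, then its end goes down and forward (+y)
- stand_push (a point): point on the leg's axis 78 mm from the pivot, a good place to push it down from above; when folded at (-51, -43, 125) mm of the frame. The leg is a round bar 12 mm thick with nothing above it; it is 16 mm clear of the stays and 30 mm of the tyre
- stand_foot (a point): centre of the leg's rubber foot (16 mm thick), 106 mm from the pivot, 60 mm out from the frame's middle plane; with the stand down and the frame upright the foot is about 13 mm clear of the bench; it meets the bench when the frame leans about 0.2 rad to the stand's side
- tool_box: steel tool box with a wire handle, 152 (x) x 290 (y) mm, 111 mm high, heavy, does not shift; origin at the middle of its underside; stands behind the frame, which leans on its front face near the top
- pliers: pliers, 162 mm long, lying in front of the frame near the bench's front edge; a bystander, leave it alone
- wrench_1: combination wrench, 104 mm long, lying at the right front; a bystander, leave it alone
- small_tin: round tin, 64 mm across, 42 mm high, at the left front; a bystander, leave it alone
- short_bolt: short bolt, 50 mm long, at the right front; a bystander, leave it alone

How it is judged (in metres and radians):
On the way, in this order (a step that is already met when the one before it is completed fails the run):
1. stand snapped down to its stop while the frame still leans on the box (value of joint side_stand above 1.62 rad and contact force between tool_box and bike_frame above 0.2 N), for 0.2 s.
2. frame held upright on tyre and bend, clear of the box (angle between bike_frame's own z axis and vertical below 0.07 rad and height (world z) of each of tyre_bottom, bend_bottom below 0.008 m and contact force between the fingers and bike_frame above 2 N and contact force between tool_box and bike_frame below 0.2 N), for 0.3 s.
At the end, for the whole second after the job is handed in: Stand at its down stop (over 1.62 rad); frame within 0.07 rad of upright and still, tyre and bend within 8 mm of the bench, gripped with over 2 N, under 0.2 N on the box, the stand's foot clear of the bench (its centre over 11 mm high) (all of step 2 and value of joint side_stand above 1.62 rad and linear speed of bike_frame below 0.02 m/s and angular speed of bike_frame below 0.1 rad/s and height (world z) of stand_foot above 0.011 m); the arm keeps its last pose, push and grip.
It fails at once if the frame falls over (angle between bike_frame's own z axis and vertical above 0.6 rad).
It fails at once if another thing on the bench shoved more than 30 mm (distance of any of pliers, wrench_1, small_tin, short_bolt from where it was at the start of the episode above 0.03 m).
It also fails if it takes over 48 s, if anything falls off the work surface, if the arm or the gripper's body presses on something with over 40 N, if the wrist force passes 120 N, or if a joint passes its speed limit or range.

## Working session

There is one attempt and no reset: what is moved stays moved. The work goes in short steps, Python scripts to look and compute and a tool call to move; the robot and the scene stay as the last step left them, time stands still between calls to the robot, and variables do not carry over. Pictures are saved under pics/ and viewed, at most 10 in all, crops included, and the job is handed in when it is done.

Besides the shell and the picture viewer there is one more tool, called as a command line: name --argument value ..., lists and objects as JSON in quotes. carry_out: Moves the arm, as the interface text tells. Its arguments: {"type":"object","properties":{"delta_pos":{"type":"array","items":{"type":"array","items":{"type":"number"}}},"rot":{"type":"array","items":{"type":"array","items":{"type":"number"}}},"claw":{"type":"number"},"grip_force":{"type":"number"}},"required":["delta_pos","rot"]}

```bash
mkdir -p pics; ls
python3 - <<'E'
from rig import r
import cv2,numpy as np
print(r.sense(), r.tips_ahead)
for n in("scene","top"):
    im=r.grab_frame(n); cv2.imwrite(f"pics/{n}0.png",im)
    c=r.camera_info(n); print(n,c["fx"],c["fy"],c["cx"],c["cy"],np.round(c["pose"],4).tolist())
    for t in("bike_frame","tool_box","side_stand","small_tin","pliers"):
        d=r.cut_out(t,n)
        print(t,[(round(float(k["p"]),2),np.round(k["box"]).tolist()) for k in d[:2]])
print(r.camera_info("wrist"))
E
```

```text
pics
{'clock': 0.0, 'qpos': array([ 1.26260325e+00,  3.53665198e-01,  1.63417795e+00,  1.67563173e-05,
        1.15519553e+00, -2.40876767e-03]), 'qvel': array([-9.25443220e-05,  2.18657036e-03, -2.18617910e-03, -6.04943119e-04,
       -1.17625579e-03,  1.74725955e-03]), 'joint_efforts': array([-3.82243685e-03, -6.05241537e+01, -3.42068052e+01, -1.21925900e-04,
        9.15923476e-03, -2.35749093e-05]), 'eef_pos': array([187.99292835, 595.51110088, 217.73230277]), 'tcp_rot': array([-3.14014667e+00, -1.88032116e-05,  2.83580155e+00]), 'contact_force': array([ 0.19473642, -0.62792978,  0.5472811 ]), 'wrist_torque': array([0.00683075, 0.0240349 , 0.02447281]), 'grasp_force': 0.0, 'opening': 1.0016655646686292} 25.0
scene 513.3080633516895 513.3080633516895 319.44671010441743 235.7467118094247 [[-0.9047, -0.3645, 0.2204, 341.9066], [-0.4259, 0.7823, -0.4545, 462.7692], [-0.0068, -0.5051, -0.863, 920.8899], [0.0, 0.0, 0.0, 1.0]]
bike_frame [(0.65, [241.0, 218.0, 353.0, 384.0]), (0.46, [382.0, 284.0, 414.0, 363.0])]
tool_box [(0.91, [160.0, 207.0, 307.0, 381.0]), (0.64, [236.0, 220.0, 356.
[... 445 characters left out ...]
.0, 268.0])]
tool_box [(0.57, [214.0, 148.0, 349.0, 226.0])]
side_stand [(0.96, [271.0, 247.0, 333.0, 266.0]), (0.74, [220.0, 206.0, 370.0, 270.0])]
small_tin [(0.98, [228.0, 294.0, 258.0, 326.0])]
pliers [(0.64, [286.0, 295.0, 353.0, 340.0])]
{'fx': 382.4917021132724, 'fy': 382.4917021132724, 'cx': 317.92602589897405, 'cy': 239.19423186901798, 'hand_eye': array([[-1.01386930e-03, -9.45681630e-01, -3.25092643e-01,
         8.35925984e+01],
       [ 9.99999043e-01, -1.26474187e-03,  5.60378171e-04,
        -1.11339175e+00],
       [-9.41097620e-04, -3.25091764e-01,  9.45682007e-01,
        -1.55324166e+02],
       [ 0.00000000e+00,  0.00000000e+00,  0.00000000e+00,
         1.00000000e+00]])}
```

Run:
```python
import cv2
a=cv2.imread("pics/top0.png")[130:350,200:400]; cv2.imwrite("pics/top1.png",cv2.resize(a,None,fx=2.7,fy=2.7,interpolation=2))
b=cv2.imread("pics/scene0.png")[190:440,140:420]; cv2.imwrite("pics/sc1.png",cv2.resize(b,None,fx=2.4,fy=2.4,interpolation=2))
```

```text
(no output)
```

View pics/top1.png

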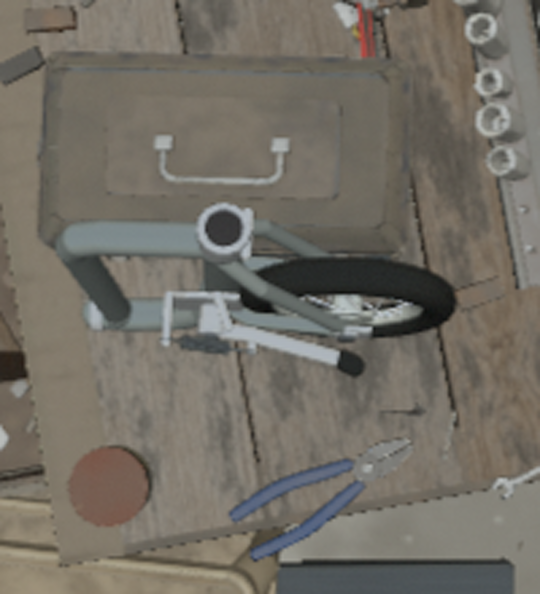

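View pics/sc1.png

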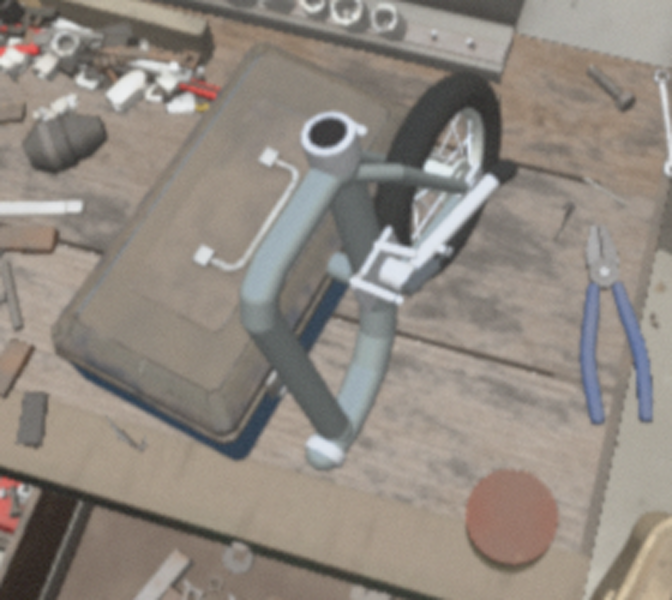

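The top view shows the seat tube top at full-image pixel (283,214), the foot at (329.5,264), and the tyre's rear at (369,241). In the scene view the seat top is at (277,245) and the foot at about (350.5,262). I'll fit the frame pose from these.

```bash
cat > h.py <<'E'
import numpy as np, cv2
from scipy.spatial.transform import Rotation as R
from scipy.optimize import least_squares
from rig import r
def proj(n,P):
    c=r.camera_info(n); T=np.linalg.inv(c["pose"]); q=np.atleast_2d(P)@T[:3,:3].T+T[:3,3]
    return np.c_[c["fx"]*q[:,0]/q[:,2]+c["cx"],c["fy"]*q[:,1]/q[:,2]+c["cy"]]
def world(p,P):
    x,y,yaw,l=p
    return (R.from_euler('z',yaw)*R.from_euler('y',l)).apply(np.atleast_2d(P))+[x,y,0]
def tool():
    s=r.sense(); return s, R.from_euler('xyz',s["tcp_rot"])
E
python3 - <<'E'
from h import *
obs=[("top",(0,20,262),(283,214.4)),("top",(-60,-71,125),(329.4,263.5)),("top",(0,-150,85),(369.0,241.5)),
("scene",(0,20,262),(276.7,245)),("scene",(-60,-71,125),(350.5,262.2))]
f=lambda p:np.concatenate([(proj(n,world(p,P))[0]-u) for n,P,u in obs]+[[ (p[3]-.2)*100]])
s=least_squares(f,[500,80,0,.2]); print(s.x, np.round(s.fun,1))
p=s.x
for k,P in dict(top=(0,70,232),piv=(-34,35,125),push=(-51,-43,125),foot=(-60,-71,125),tyre=(0,-65,0),bend=(0,118,0)).items(): print(k,world(p,P).round(1))
# overlay
for n in("top","scene"):
    im=cv2.imread(f"pics/{n}0.png"); im=cv2.resize(im,None,fx=3,fy=3)
    t=np.linspace(0,6.28,60)
    W=proj(n,world(p,np.c_[0*t,-65+85*np.cos(t),85+85*np.sin(t)]))
    cv2.polylines(im,[(W*3).astype(int)],True,(0,255,255),1)
    for P in [(0,45,232),(0,70,232),(0,95,232),(0,118,0),(-34,35,125),(-51,-43,125),(-60,-71,125),(0,20,262)]:
        cv2.circle(im,tuple((proj(n,world(p,P))[0]*3).astype(int)),4,(0,0,255),-1)
    cv2.imwrite(f"pics/ov_{n}.png",im[600:1200,540:1240] if n=="top" else im[600:1200,420:1220])
E
```

```text
[ 5.13578347e+02  1.39197582e+02 -6.94818160e-02  1.85750269e-01] [-1.4 -0.7  1.2  1.6  0.1  0.9 -1.1  0.4  0.1 -1.5 -1.4]
top [[561.2 206.1 228. ]]
piv [[505.7 174.8 129.1]]
push [[483.6  98.2 132.3]]
foot [[472.9  70.9 133.9]]
tyre [[509.1  74.4   0. ]]
bend [[521.8 256.9  -0. ]]
```

View pics/ov_top.png

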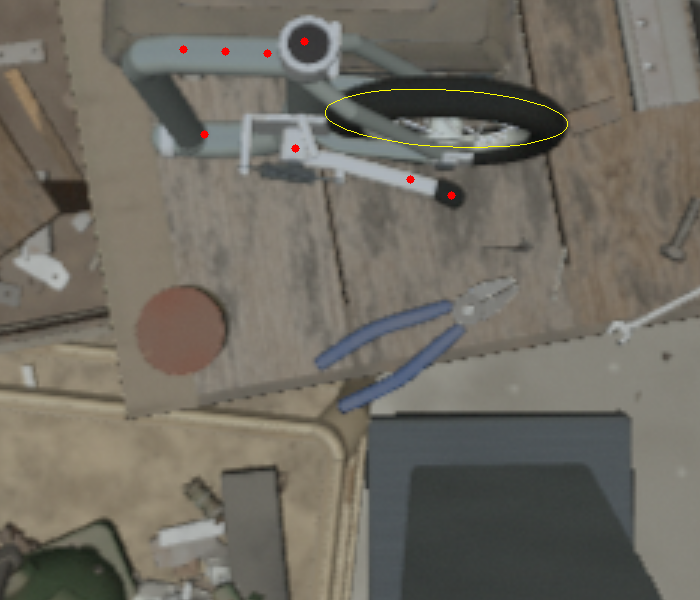

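View pics/ov_scene.png

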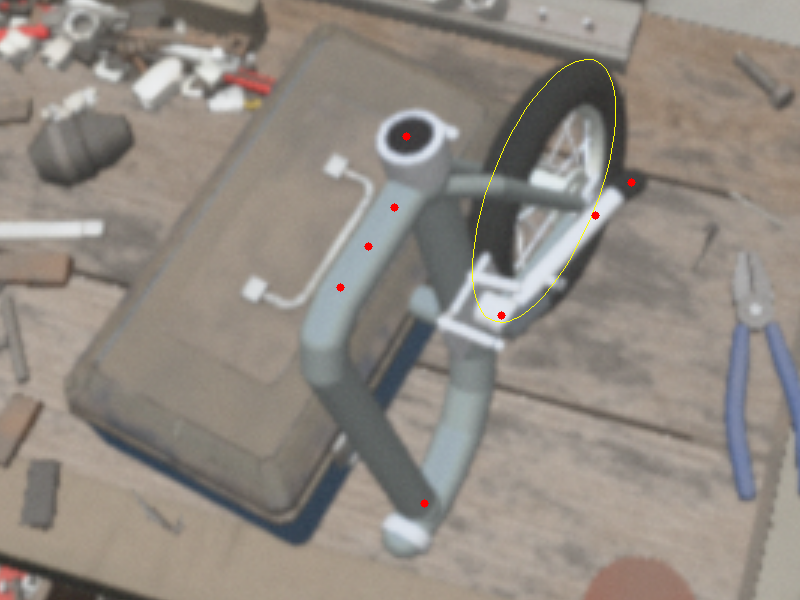

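The overlay agrees with the picture to a few mm. I'll refine it with the top tube's image row, then plan the push: shut fingers tilted 60° from vertical, laid across the leg from the robot's side.

```bash
cat >> h.py <<'E'
from scipy.spatial.transform import Slerp
def plan(targets):
    "targets: list of (pos mm, Rotation, rows); prints rows relative to the current pose"
    s,R0=tool(); p0=s["eef_pos"]; a,Ra=p0,R0; D=[];V=[]
    for P,Rt,n in targets:
        sl=Slerp([0,1],R.concatenate([Ra,Rt]))
        for i in range(1,n+1):
            q=a+(np.array(P)-a)*i/n; Q=sl(i/n)
            D.append((R0.inv().apply(q-p0)/1000).round(4).tolist()); V.append(((R0.inv()*Q).as_rotvec(degrees=True)).round(1).tolist())
        a,Ra=np.array(P),Rt
    print("clock",s["clock"]); print("D",D); print("V",V)
def Rpush(yaw,t):
    z=np.array([np.sin(t)*np.cos(yaw),np.sin(t)*np.sin(yaw),-np.cos(t)]); y=np.array([-np.sin(yaw),np.cos(yaw),0])
    return R.from_matrix(np.c_[np.cross(y,z),y,z])
def push_tcp(p,th,tips,rho=70,gap=0,c=8,tilt=np.pi/3,hy=14.5,hx=11):
    d=np.array([0,-np.cos(th),-np.sin(th)]); n=np.array([0,-np.sin(th),np.cos(th)])
    L=np.array([-34-17*rho/78,35,125])+d*rho+n*(6+gap)
    Q=Rpush(p[2],tilt); W=world(p,L)[0]
    return W+Q.apply([-hx,-hy,c-tips])
E
python3 - <<'E'
from h import *
obs=[("top",(0,20,262),(283,214.4)),("top",(-60,-71,125),(329.8,264)),("top",(0,-150,85),(369.0,241.5)),
("scene",(0,20,262),(276.5,245)),("scene",(-60,-71,125),(350.5,261.5))]
def f(p): return np.concatenate([(proj(n,world(p,P))[0]-u) for n,P,u in obs]+[[ (p[3]-.2)*200]]+[[proj("top",world(p,(0,y,232)))[0][1]-218.7] for y in(45,70,95)])
s=least_squares(f,[500,80,0,.2]); p=s.x; print(p, np.round(s.fun,1)); np.save("p.npy",p)
print("top",world(p,(0,70,232)),"push",world(p,(-51,-43,125)))
Q=Rpush(p[2],np.pi/3); t=push_tcp(p,0,38,gap=40); print(t)
plan([([330,t[1],220],tool()[1],10),(t+[-50,0,20],Q,6)])
E
```

```text
[ 5.10303267e+02  1.38779730e+02 -4.86870697e-02  1.97139237e-01] [-1.6 -0.2  1.5  1.2  0.2  0.5 -0.6  1.   0.6 -1.4 -0.6  0.1 -0.4 -0.8]
top [[559.09679866 206.48528408 227.50637171]] push [[482.71172249  97.07312917 132.56796802]]
[472.64578427  91.05588629 201.86176161]
clock 0.6
D [[-0.0287, -0.0439, -0.0002], [-0.0575, -0.0878, -0.0003], [-0.0862, -0.1317, -0.0005], [-0.1149, -0.1755, -0.0006], [-0.1436, -0.2194, -0.0008], [-0.1724, -0.2633, -0.0009], [-0.2011, -0.3072, -0.0011], [-0.2298, -0.3511, -0.0012], [-0.2585, -0.395, -0.0014], [-0.2873, -0.4388, -0.0015], [-0.302, -0.4342, -0.0018], [-0.3167, -0.4295, -0.0021], [-0.3314, -0.4249, -0.0024], [-0.3462, -0.4203, -0.0027], [-0.3609, -0.4156, -0.0031], [-0.3756, -0.411, -0.0034]]
V [[0.0, 0.0, 0.0], [0.0, 0.0, 0.0], [0.0, 0.0, 0.0], [0.0, 0.0, 0.0], [0.0, 0.0, 0.0], [0.0, 0.0, 0.0], [0.0, 0.0, 0.0], [0.0, 0.0, 0.0], [0.0, 0.0, 0.0], [0.0, 0.0, 0.0], [-1.3, -9.9, -2.2], [-2.6, -19.9, -4.5], [-3.9, -29.8, -6.7], [-5.1, -39.8, -8.9], [-6.4, -49.7, -11.1], [-7.7, -59.7, -13.4]]
```

carry_out --delta_pos '[[-0.029, -0.044, 0], [-0.058, -0.088, 0], [-0.086, -0.132, 0], [-0.115, -0.176, 0], [-0.144, -0.219, 0], [-0.172, -0.263, -0.001], [-0.201, -0.307, -0.001], [-0.23, -0.351, -0.001]]' --rot '[[0, 0, 0], [0, 0, 0], [0, 0, 0], [0, 0, 0], [0, 0, 0], [0, 0, 0], [0, 0, 0], [0, 0, 0]]' --claw 0 --grip_force 30

```text
clock: 1.6
eef_pos: [302.1, 190.6, 219.8]
tcp_rot: [3.141, 0.001, 2.836]
contact_force: [1.1, 0.6, 0.3]
opening: 0.003
grasp_force: 0.0
```

Run:
```python
from h import *
p=np.load("p.npy"); Q=Rpush(p[2],np.pi/3); t=push_tcp(p,0,38,gap=40)
s=r.sense(); print(s["eef_pos"],s["tcp_rot"],r.tips_ahead,s["opening"],s["contact_force"])
plan([(t+[-50,0,20],Q,8)])
```

```text
[302.11132584 190.63248129 219.81189621] [3.14076944e+00 8.85266792e-04 2.83643047e+00] 25.0 0.002525055923236075 [1.1131589  0.61967229 0.29494235]
clock 1.6
D [[-0.0181, -0.0073, -0.0002], [-0.0362, -0.0147, -0.0005], [-0.0543, -0.022, -0.0007], [-0.0724, -0.0294, -0.001], [-0.0906, -0.0367, -0.0012], [-0.1087, -0.0441, -0.0015], [-0.1268, -0.0514, -0.0017], [-0.1449, -0.0588, -0.002]]
V [[-1.0, -7.5, -1.7], [-1.9, -14.9, -3.3], [-2.9, -22.4, -5.0], [-3.8, -29.8, -6.7], [-4.8, -37.3, -8.3], [-5.7, -44.7, -10.0], [-6.7, -52.2, -11.7], [-7.7, -59.6, -13.3]]
```

carry_out --delta_pos '[[-0.021, -0.008, 0], [-0.041, -0.017, 0], [-0.062, -0.025, 0], [-0.083, -0.034, -0.001], [-0.104, -0.042, -0.001], [-0.124, -0.05, -0.002], [-0.145, -0.059, -0.002], [-0.145, -0.059, -0.002]]' --rot '[[-1.1, -8.5, -1.9], [-2.2, -17, -3.8], [-3.3, -25.6, -5.7], [-4.4, -34.1, -7.6], [-5.5, -42.6, -9.5], [-6.6, -51.1, -11.4], [-7.7, -59.6, -13.3], [-7.7, -59.6, -13.3]]'

```text
clock: 2.6
eef_pos: [350.7, 89.4, 268.0]
tcp_rot: [-3.13, 1.002, 3.086]
contact_force: [-11.1, -20.8, -17.7]
opening: -0.0
grasp_force: 0.0
```

Run:
```python
from h import *
p=np.load("p.npy"); Q=Rpush(p[2],np.pi/3)
s=r.sense(); print(s["eef_pos"],r.tips_ahead,s["contact_force"], (R.from_euler('xyz',s["tcp_rot"]).inv()*Q).magnitude())
cv2.imwrite("pics/w1.png",r.grab_frame("wrist"))
im=r.grab_frame("top"); im=im[130:350,200:400]; cv2.imwrite("pics/t2.png",cv2.resize(im,None,fx=2.7,fy=2.7))
print([push_tcp(p,th,25).round(0).tolist() for th in(0,.5,1,1.2)])
```

```text
[350.73907566  89.38050391 267.95686731] 25.0 [-11.07233048 -20.83605701 -17.72640321] 0.04869745571708919
[[476.0, 91.0, 156.0], [470.0, 97.0, 123.0], [465.0, 119.0, 96.0], [464.0, 131.0, 88.0]]
```

View pics/w1.png

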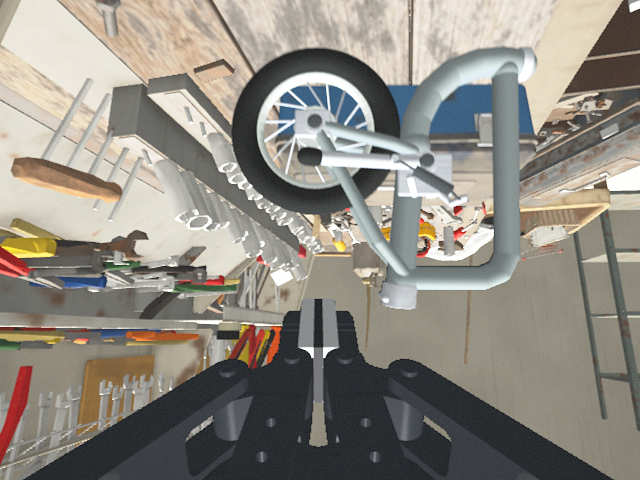

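View pics/t2.png

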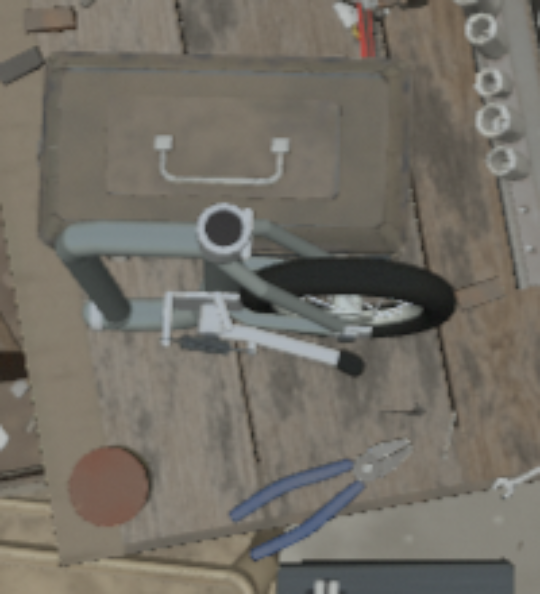

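The wrist view (upside down) shows the shut fingers clear of everything, with the leg running from (425,160) to its foot at (310,157). The top view shows the frame and bystanders unmoved. The pose came short of its target, so I'll check the joints.

Run:
```python
from h import *
p=np.load("p.npy"); Q=Rpush(p[2],np.pi/3)
s=r.sense(); print(s["eef_pos"],s["qpos"],s["qvel"],s["contact_force"],s["clock"])
t=push_tcp(p,0,25,gap=25); print(t); plan([(t,Q,6)])
```

```text
[350.97431658  91.76815495 268.44920135] [ 1.11844155 -0.41051349  2.65718142 -1.2950717   0.94407524  0.46490746] [-0.07205319  0.03974885 -0.00182485 -0.00389641 -0.09859435 -0.04981222] [ 0.19432187  0.73964269 -0.31546913] 2.7
[480.95628329  90.65095244 180.65229792]
clock 2.7
D [[0.0007, 0.0012, 0.0261], [0.0013, 0.0024, 0.0522], [0.002, 0.0036, 0.0783], [0.0026, 0.0047, 0.1044], [0.0033, 0.0059, 0.1305], [0.004, 0.0071, 0.1566]]
V [[-0.1, -0.4, -0.0], [-0.2, -0.9, -0.0], [-0.4, -1.3, -0.0], [-0.5, -1.7, -0.1], [-0.6, -2.2, -0.1], [-0.7, -2.6, -0.1]]
```

Run:
```python
from h import *
p=np.load("p.npy"); Q=Rpush(p[2],np.radians(42))
plan([([440,91,265],Q,6)])
```

```text
clock 2.7
D [[-0.0075, 0.0008, 0.0128], [-0.015, 0.0015, 0.0256], [-0.0225, 0.0023, 0.0384], [-0.03, 0.0031, 0.0512], [-0.0375, 0.0038, 0.064], [-0.045, 0.0046, 0.0767]]
V [[-0.1, 2.6, -0.0], [-0.2, 5.1, -0.1], [-0.3, 7.7, -0.1], [-0.5, 10.3, -0.1], [-0.6, 12.8, -0.2], [-0.7, 15.4, -0.2]]
```

carry_out --delta_pos '[[-0.0075, 0.001, 0.013], [-0.015, 0.0015, 0.0256], [-0.0225, 0.0023, 0.0384], [-0.03, 0.003, 0.051], [-0.0375, 0.004, 0.064], [-0.045, 0.0046, 0.0767], [-0.045, 0.0046, 0.0767], [-0.045, 0.0046, 0.0767]]' --rot '[[-0.1, 2.6, 0], [-0.2, 5.1, -0.1], [-0.3, 7.7, -0.1], [-0.5, 10.3, -0.1], [-0.6, 12.8, -0.2], [-0.7, 15.4, -0.2], [-0.7, 15.4, -0.2], [-0.7, 15.4, -0.2]]'

```text
clock: 3.7
eef_pos: [439.8, 88.0, 262.8]
tcp_rot: [-3.137, 0.73, 3.091]
contact_force: [-0.8, 0.0, 1.1]
opening: 0.0
grasp_force: 0.0
```

Run:
```python
from h import *
p=np.load("p.npy"); tl=np.radians(42);Q=Rpush(p[2],tl)
s=r.sense(); print(s["eef_pos"],s["qpos"],s["qvel"].round(2),s["contact_force"],(R.from_euler('xyz',s["tcp_rot"]).inv()*Q).magnitude())
t=push_tcp(p,0,25,gap=20,c=5,tilt=tl); print(t); plan([(t,Q,6)])
```

```text
[439.78969953  88.03411472 262.82393456] [ 0.45812728 -0.28828058  2.41614972 -0.79097344  0.48144314 -0.44562368] [ 0.02 -0.01  0.01  0.    0.   -0.01] [-0.83885901  0.01772471  1.09472312] 0.006978270327063018
[483.98777567  90.50324123 179.9461971 ]
clock 3.7
D [[0.0037, 0.0009, 0.0152], [0.0075, 0.0017, 0.0304], [0.0112, 0.0026, 0.0455], [0.015, 0.0034, 0.0607], [0.0187, 0.0043, 0.0759], [0.0225, 0.0052, 0.0911]]
V [[-0.1, -0.0, -0.0], [-0.1, -0.1, -0.0], [-0.2, -0.1, -0.0], [-0.2, -0.1, -0.1], [-0.3, -0.1, -0.1], [-0.4, -0.2, -0.1]]
```

carry_out --delta_pos '[[0.004, 0.001, 0.015], [0.0075, 0.002, 0.03], [0.011, 0.0026, 0.0455], [0.015, 0.0034, 0.061], [0.019, 0.0043, 0.076], [0.0225, 0.005, 0.091], [0.0225, 0.005, 0.091], [0.0225, 0.005, 0.091]]' --rot '[[0, 0, 0], [0, 0, 0], [0, 0, 0], [0, 0, 0], [0, 0, 0], [0, 0, 0], [-0.4, -0.2, 0], [-0.4, -0.2, 0]]'

```text
clock: 4.7
eef_pos: [483.3, 91.5, 193.1]
tcp_rot: [3.14, 0.719, 3.094]
contact_force: [0.3, -1.0, -0.0]
opening: -0.002
grasp_force: 0.0
```

Run:
```python
from h import *
p=np.load("p.npy"); tl=np.radians(42);Q=Rpush(p[2],tl)
s,Rc=tool(); print(s["eef_pos"],s["qpos"],s["contact_force"],(Rc.inv()*Q).magnitude())
im=r.grab_frame("wrist"); c=r.camera_info("wrist"); H=np.linalg.inv(c["hand_eye"])
def pw(P):
    q=H[:3,:3]@np.array(P)+H[:3,3]; return c["fx"]*q[0]/q[2]+c["cx"],c["fy"]*q[1]/q[2]+c["cy"]
for P in[(11,0,25),(-11,0,25),(11,0,38),(-11,0,38)]: print(P,np.round(pw(P)))
for P in[(-51,-43,125),(-60,-71,125),(-34,35,125)]:
    u=pw(Rc.inv().apply(world(p,P)[0]-s["eef_pos"])); print(u); cv2.circle(im,tuple(int(v) for v in u),4,(0,0,255),-1)
cv2.imwrite("pics/w2.png",im)
prev=[(push_tcp(p,th,25,c=5,tilt=tl),Q,2) for th in(0,.15,.3,.45)]; print([x[0].round(0).tolist() for x in prev])
plan(prev)
```

```text
[483.34108691  91.54247194 193.06165651] [ 0.38323613 -0.04468105  2.43401889 -1.29613516  0.28843016  0.04692027] [ 0.30515762 -0.9998001  -0.02503086] 0.014572538955552168
(11, 0, 25) [320. 259.]
(-11, 0, 25) [320. 298.]
(11, 0, 38) [320. 250.]
(-11, 0, 38) [320. 287.]
(np.float64(330.3872837569123), np.float64(193.84761922146745))
(np.float64(276.0373711118608), np.float64(186.29043877379289))
(np.float64(465.1383480699903), np.float64(206.4762465542474))
[[480.0, 91.0, 160.0], [478.0, 91.0, 150.0], [476.0, 92.0, 140.0], [474.0, 95.0, 130.0]]
clock 4.75
D [[0.012, -0.0005, 0.0113], [0.024, -0.001, 0.0225], [0.0282, -0.001, 0.0257], [0.0323, -0.0011, 0.029], [0.0365, -0.0003, 0.0321], [0.0406, 0.0004, 0.0353], [0.0446, 0.0019, 0.0384], [0.0486, 0.0034, 0.0415]]
V [[0.1, -0.4, 0.0], [0.1, -0.8, 0.0], [0.1, -0.8, 0.0], [0.1, -0.8, 0.0], [0.1, -0.8, 0.0], [0.1, -0.8, 0.0], [0.1, -0.8, 0.0], [0.1, -0.8, 0.0]]
```

View pics/w2.png

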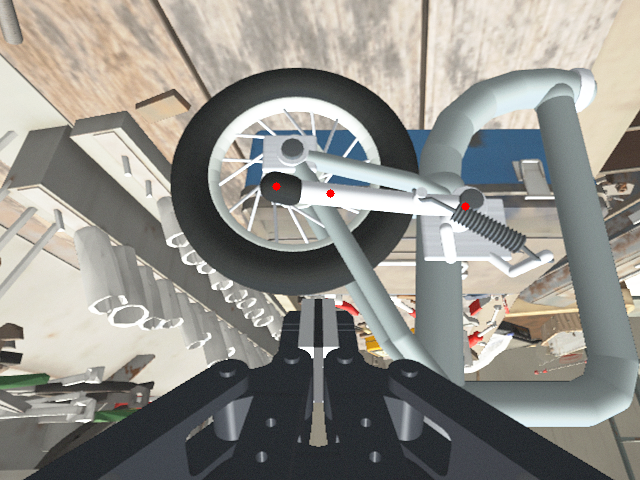

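The wrist view confirms the fit: the dots lie on the foot (276,186), the leg (330,194) and the pivot (465,206). Joint 4 is at its limit because a 42° tilt is near the wrist singularity. I'll reduce the tilt to 25° and push with the fingertip ends instead.

```bash
cat >> h.py <<'E'
def tip_tcp(p,th,rho=66,gap=0,c=0,tilt=np.radians(25),hy=15,tips=25):
    return push_tcp(p,th,tips,rho=rho,gap=gap,c=c,tilt=tilt,hy=hy,hx=0)
E
python3 - <<'E'
from h import *
p=np.load("p.npy"); Q=Rpush(p[2],np.radians(25))
a=tip_tcp(p,0,gap=45); print(a)
plan([([455,91,235],Rpush(p[2],np.radians(32)),4),(a,Q,3)])
E
```

```text
[484.5517372   93.97991423 204.72557749]
clock 4.75
D [[-0.0016, -0.0004, -0.0125], [-0.0032, -0.0009, -0.0251], [-0.0047, -0.0013, -0.0376], [-0.0063, -0.0018, -0.0502], [-0.007, -0.0003, -0.0361], [-0.0078, 0.0011, -0.0221], [-0.0085, 0.0026, -0.008]]
V [[0.0, 2.3, 0.0], [0.0, 4.6, 0.0], [0.1, 6.9, 0.0], [0.1, 9.2, 0.0], [0.1, 11.5, 0.0], [0.1, 13.8, 0.0], [0.1, 16.2, 0.1]]
```

carry_out --delta_pos '[[-0.0016, 0, -0.0125], [-0.003, -0.001, -0.025], [-0.005, -0.001, -0.038], [-0.006, -0.002, -0.05], [-0.007, 0, -0.036], [-0.008, 0.001, -0.022], [-0.0085, 0.0026, -0.008], [-0.0085, 0.0026, -0.008]]' --rot '[[0, 2.3, 0], [0, 4.6, 0], [0, 7, 0], [0.1, 9.2, 0], [0.1, 11.5, 0], [0.1, 13.8, 0], [0.1, 16.2, 0.1], [0.1, 16.2, 0.1]]'

```text
clock: 5.75
eef_pos: [485.2, 93.8, 204.2]
tcp_rot: [3.141, 0.435, 3.091]
contact_force: [-0.6, -1.0, 0.0]
opening: -0.002
grasp_force: 0.0
```

Run:
```python
from h import *
p=np.load("p.npy"); Q=Rpush(p[2],np.radians(25))
s,Rc=tool(); print(s["eef_pos"],s["qpos"],s["contact_force"],(Rc.inv()*Q).magnitude())
t=r.grab_frame("top"); sc=r.grab_frame("scene")
out=[]
for n,im,(x,y) in(("top",t,(270,200)),("scene",sc,(260,170))):
    im=im.copy(); im=cv2.resize(im,None,fx=4,fy=4,interpolation=2)
    for P,col in(((0,0,25),(0,0,255)),((11,0,25),(0,255,0)),((-11,0,25),(255,0,0)),((0,15,25),(0,255,255))):
        u=proj(n,s["eef_pos"]+Rc.apply(P))[0]; cv2.circle(im,tuple((u*4).astype(int)),3,col,-1)
    out.append(im[y*4:y*4+480,x*4:x*4+400])
cv2.imwrite("pics/c1.png",np.hstack(out))
th=[0,.1,.2]; plan([(tip_tcp(p,0,gap=10),Q,4),(tip_tcp(p,0,gap=2),Q,2),(tip_tcp(p,0.1),Q,2)])
```

```text
[485.1661906   93.79813476 204.23446704] [ 0.28884545 -0.03077275  2.2226389  -0.26990856  0.55295642 -1.02988887] [-0.55327379 -1.01644114  0.03523559] 0.002061659901628922
clock 5.85
D [[0.005, 0.0001, 0.007], [0.0101, 0.0001, 0.014], [0.0151, 0.0002, 0.021], [0.0201, 0.0002, 0.028], [0.0225, 0.0002, 0.0312], [0.0249, 0.0002, 0.0344], [0.0274, 0.0001, 0.0379], [0.0299, -0.0001, 0.0414]]
V [[-0.0, -0.0, -0.0], [-0.0, -0.0, -0.0], [-0.0, -0.0, -0.1], [-0.0, -0.1, -0.1], [-0.0, -0.1, -0.1], [-0.0, -0.1, -0.1], [-0.0, -0.1, -0.1], [-0.0, -0.1, -0.1]]
```

View pics/c1.png

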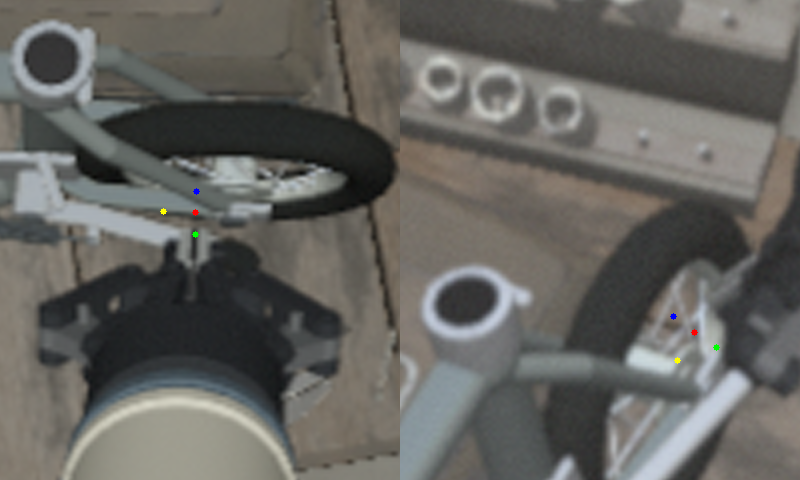

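The real fingertips appear short of the predicted point: in the top crop the tip is at (193,238), predicted (195,212). I'll solve for their extent along the tool from both views.

Run:
```python
from h import *
s,Rc=tool(); c=r.camera_info("wrist"); H=np.linalg.inv(c["hand_eye"])
def pw(P):
    q=H[:3,:3]@np.array(P)+H[:3,3]; return (c["fy"]*q[1]/q[2]+c["cy"])
for w in(0,4,8,11):
    for z in(25,15,5,-5,-15,-25): print(w,z,"wrist",round(pw((w,0,z))),"top",proj("top",s["eef_pos"]+Rc.apply((-w,0,z)))[0].round(1),"scene",proj("scene",s["eef_pos"]+Rc.apply((-w,0,z)))[0].round(1))
```

```text
0 25 wrist 279 top [318.9 253.8] scene [334.2 253.3]
0 15 wrist 288 top [318.8 255.9] scene [336.7 251.7]
0 5 wrist 297 top [318.7 258.2] scene [339.1 250. ]
0 -5 wrist 308 top [318.6 260.4] scene [341.6 248.4]
0 -15 wrist 320 top [318.4 262.7] scene [344.2 246.7]
0 -25 wrist 333 top [318.3 265.1] scene [346.9 244.9]
4 25 wrist 272 top [319.  251.8] scene [332.3 251.9]
4 15 wrist 280 top [318.9 254. ] scene [334.7 250.2]
4 5 wrist 290 top [318.7 256.2] scene [337.1 248.6]
4 -5 wrist 300 top [318.6 258.4] scene [339.6 246.9]
4 -15 wrist 311 top [318.5 260.7] scene [342.2 245.2]
4 -25 wrist 324 top [318.3 263.1] scene [344.8 243.4]
8 25 wrist 265 top [319.1 249.9] scene [330.3 250.4]
8 15 wrist 273 top [318.9 252. ] scene [332.7 248.8]
8 5 wrist 282 top [318.8 254.2] scene [335.1 247.2]
8 -5 wrist 292 top [318.7 256.4] scene [337.6 245.5]
8 -15 wrist 303 top [318.5 258.7] scene [340.2 243.7]
8 -25 wrist 315 top [318.4 261. ] scene [342.8 242. ]
11 25 wrist 259 top [319.1 248.4] scene [328.9 249.4]
11 15 wrist 267 top [319.  250.5] scene [331.2 247.8]
11 5 wrist 276 top [318.8 252.7] scene [333.6 246.1]
11 -5 wrist 285 top [318.7 254.9] scene [336.1 244.4]
11 -15 wrist 296 top [318.6 257.2] scene [338.6 242.6]
11 -25 wrist 308 top [318.4 259.5] scene [341.2 240.8]
```

Wrist and top views both suggest the tips sit about 20 mm further back than the nominal figure. I'll descend along the finger axis, which runs through the leg, and watch the force.

carry_out --delta_pos '[[0.005, 0, 0.007], [0.01, 0, 0.014], [0.015, 0, 0.021], [0.02, 0, 0.028], [0.0225, 0, 0.031], [0.025, 0, 0.0344], [0.0255, 0, 0.0355], [0.0255, 0, 0.0355]]' --rot '[[0, 0, 0], [0, 0, 0], [0, 0, 0], [0, 0, 0], [0, 0, 0], [0, 0, 0], [0, 0, 0], [0, 0, 0]]'

```text
clock: 6.85
eef_pos: [476.6, 94.6, 161.3]
tcp_rot: [3.14, 0.435, 3.09]
contact_force: [-0.0, -0.2, 0.8]
opening: 0.001
grasp_force: 0.0
```

carry_out --delta_pos '[[0, 0, 0.002], [0, 0, 0.004], [0, 0, 0.006], [0, 0, 0.008], [0, 0, 0.01], [0, 0, 0.01], [0, 0, 0.01]]' --rot '[[0, 0, 0], [0, 0, 0], [0, 0, 0], [0, 0, 0], [0, 0, 0], [0, 0, 0], [0, 0, 0]]'

```text
clock: 7.72
eef_pos: [480.7, 94.4, 152.1]
tcp_rot: [3.14, 0.435, 3.09]
contact_force: [-0.7, 0.3, -0.0]
opening: -0.0
grasp_force: 0.0
```

Run:
```python
from h import *
p=np.load("p.npy"); Q=Rpush(p[2],np.radians(25))
s,Rc=tool(); print(s["eef_pos"],s["qpos"],s["contact_force"],(Rc.inv()*Q).magnitude())
print("leg axis in tool",Rc.inv().apply(world(p,(-49.3,-35,125))[0]-s["eef_pos"]))
im=r.grab_frame("wrist"); t=r.grab_frame("top")
cv2.imwrite("pics/c2.png",np.hstack([im[100:400,180:480],cv2.resize(t[200:300,270:370],None,fx=3,fy=3)]))
```

```text
[480.65296363  94.35641417 152.143313  ] [ 0.29324061  0.05772949  2.28457266 -0.3608306   0.41067518 -0.92328868] [-0.68953617  0.25886254 -0.02144919] 0.0027533030553405224
leg axis in tool [ 5.1501776  10.79716841 19.57218152]
```

View pics/c2.png

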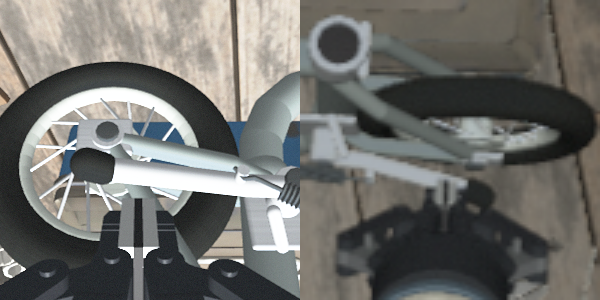

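The fingertips are just above and short of the leg, with no contact yet. I'll centre on the leg with a 4 mm shift and keep going slowly.

carry_out --delta_pos '[[0.004, 0, 0], [0.004, 0, 0.002], [0.004, 0, 0.004], [0.004, 0, 0.006], [0.004, 0, 0.008], [0.004, 0, 0.01], [0.004, 0, 0.01], [0.004, 0, 0.01]]' --rot '[[0, 0, 0], [0, 0, 0], [0, 0, 0], [0, 0, 0], [0, 0, 0], [0, 0, 0], [0, 0, 0], [0, 0, 0]]'

```text
clock: 8.82
eef_pos: [481.2, 94.3, 141.4]
tcp_rot: [3.14, 0.435, 3.09]
contact_force: [-0.6, -0.3, -0.5]
opening: 0.001
grasp_force: 0.0
```

carry_out --delta_pos '[[0, 0, 0.002], [0, 0, 0.004], [0, 0, 0.006], [0, 0, 0.008], [0, 0, 0.01], [0, 0, 0.01], [0, 0, 0.01]]' --rot '[[0, 0, 0], [0, 0, 0], [0, 0, 0], [0, 0, 0], [0, 0, 0], [0, 0, 0], [0, 0, 0]]'

```text
clock: 9.7
eef_pos: [485.4, 94.1, 132.3]
tcp_rot: [3.14, 0.435, 3.091]
contact_force: [-1.1, -0.4, 0.5]
opening: -0.0
grasp_force: 0.0
```

```bash
cat > leg.py <<'E'
from h import *
p=np.load("p.npy")
s,Rc=tool(); print(s["eef_pos"],s["qpos"].round(2),s["contact_force"],s["clock"])
print("leg0 axis in tool",Rc.inv().apply(world(p,(-49.3,-35,125))[0]-s["eef_pos"]).round(1), "piv",Rc.inv().apply(world(p,(-34,35,125))[0]-s["eef_pos"]).round(1))
for n in("wrist","top","scene"):
    r.grab_frame(n)
    print(n,[(round(float(k["p"]),2),np.round(k["box"]).tolist()) for k in r.cut_out("stand_foot",n)[:2]],[(round(float(k["p"]),2),np.round(k["box"]).tolist()) for k in r.recognise("side_stand",n)[:2]])
    for th in(0,.2,.4,.8,1.75):
        W=world(p,(-60,35-106*np.cos(th),125-106*np.sin(th)))[0]
        if n!="wrist": print(th,proj(n,W)[0].round(0),end=' ')
        else:
            c=r.camera_info(n);H=np.linalg.inv(c["hand_eye"]);q=H[:3,:3]@Rc.inv().apply(W-s["eef_pos"])+H[:3,3];print(th,(c["fx"]*q[:2]/q[2]+[c["cx"],c["cy"]]).round(0),end=' ')
    print()
E
python3 leg.py
```

```text
[485.43524359  94.10761048 132.30642697] [ 0.29  0.11  2.29 -0.41  0.36 -0.87] [-1.12022977 -0.40529805  0.49680679] 9.7
leg0 axis in tool [ 1.1 10.8 -0.4] piv [-11.1  80.9   8.6]
wrist [(0.91, [244.0, 273.0, 513.0, 341.0]), (0.17, [1.0, 73.0, 18.0, 149.0])] [(0.55, [242.0, 276.0, 508.0, 339.0])]
0 [262. 290.] 0.2 [270. 249.] 0.4 [286. 215.] 0.8 [333. 164.] 1.75 [490. 130.] 
top [(0.64, [272.0, 247.0, 338.0, 265.0]), (0.46, [228.0, 296.0, 259.0, 325.0])] [(0.76, [270.0, 249.0, 338.0, 265.0]), (0.7, [384.0, 293.0, 420.0, 314.0])]
0 [331. 265.] 0.2 [330. 267.] 0.4 [327. 269.] 0.8 [316. 271.] 1.75 [274. 272.] 
scene [(0.78, [302.0, 269.0, 338.0, 311.0])] [(0.75, [305.0, 272.0, 337.0, 310.0])]
0 [351. 260.] 0.2 [352. 267.] 0.4 [352. 276.] 0.8 [349. 296.] 1.75 [328. 347.]
```

Still no contact and the leg is still folded. Both views fit tips about 20 mm behind the TCP point, so contact is expected about 14 mm further on. I'll keep probing.

carry_out --delta_pos '[[0, 0, 0.002], [0, 0, 0.004], [0, 0, 0.006], [0, 0, 0.008], [0, 0, 0.01], [0, 0, 0.01], [0, 0, 0.01]]' --rot '[[0, 0, 0], [0, 0, 0], [0, 0, 0], [0, 0, 0], [0, 0, 0], [0, 0, 0], [0, 0, 0]]'

```text
clock: 11.02
eef_pos: [489.7, 93.9, 123.3]
tcp_rot: [3.14, 0.435, 3.091]
contact_force: [-4.0, -1.7, 2.2]
opening: -0.001
grasp_force: 1.9
```

```bash
python3 leg.py
python3 - <<'E'
from h import *
im=r.grab_frame("wrist"); t=r.grab_frame("top"); c=r.grab_frame("scene")
cv2.imwrite("pics/c3.png",np.vstack([np.hstack([im[80:380,120:520],cv2.resize(t[210:285,270:370],None,fx=4,fy=4)]),np.hstack([cv2.resize(c[210:310,270:370],None,fx=3,fy=3),np.zeros((300,500,3),np.uint8)])]))
E
```

```text
[489.69016358  93.89707876 123.27730598] [ 0.28  0.13  2.29 -0.44  0.33 -0.85] [-4.00737842 -1.70870269  2.15893429] 11.025
leg0 axis in tool [  1.2  10.8 -10.4] piv [-11.   80.9  -1.4]
wrist [(0.69, [243.0, 271.0, 524.0, 352.0])] [(0.64, [241.0, 275.0, 522.0, 355.0]), (0.45, [1.0, 81.0, 6.0, 152.0])]
0 [259. 301.] 0.2 [268. 257.] 0.4 [284. 220.] 0.8 [333. 167.] 1.75 [497. 130.] 
top [(0.76, [271.0, 247.0, 334.0, 262.0])] [(0.87, [275.0, 248.0, 335.0, 263.0])]
0 [331. 265.] 0.2 [330. 267.] 0.4 [327. 269.] 0.8 [316. 271.] 1.75 [274. 272.] 
scene [(0.6, [300.0, 274.0, 337.0, 312.0])] [(0.59, [306.0, 272.0, 336.0, 305.0])]
0 [351. 260.] 0.2 [352. 267.] 0.4 [352. 276.] 0.8 [349. 296.] 1.75 [328. 347.]
```

View pics/c3.png

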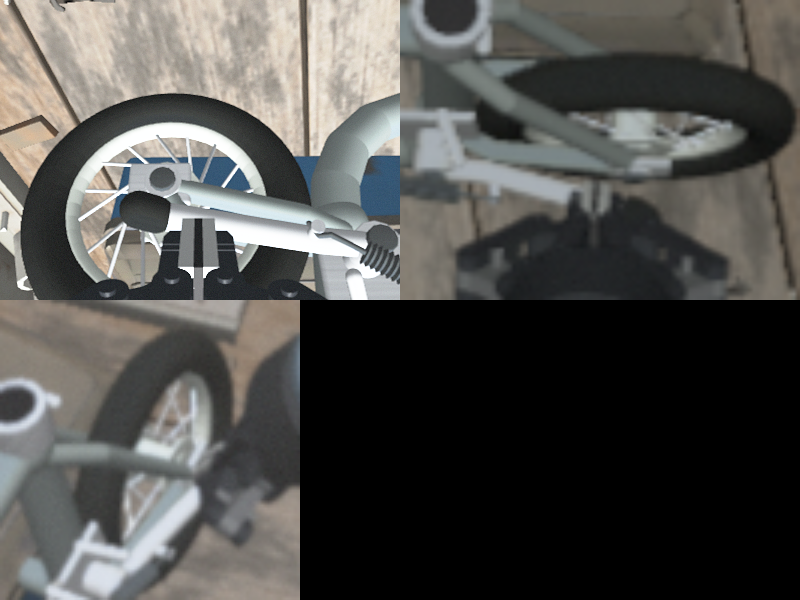

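This was my tenth picture. The tips are on the leg, with a contact force of about 5 N, which confirms tips about 17 mm behind the TCP. Next I'll push along the arc.

Run:
```python
from h import *
p=np.load("p.npy"); Q=Rpush(p[2],np.radians(25))
plan([(tip_tcp(p,th,rho=rho,c=c,tips=-17),Q,1) for th,rho,c in zip([.08,.16,.24,.32,.4,.48,.56,.56],[67,68,69,70,71,72,72,72],[0,0,1,1,2,2,2,2])])
```

```text
clock 11.625
D [[0.0002, -0.0015, 0.0065], [0.0036, -0.0023, 0.0108], [0.0072, -0.0027, 0.0163], [0.0107, -0.0025, 0.0208], [0.0143, -0.002, 0.0263], [0.0179, -0.0009, 0.0309], [0.021, 0.0016, 0.0351], [0.021, 0.0016, 0.0351]]
V [[0.0, -0.1, -0.1], [0.0, -0.1, -0.1], [0.0, -0.1, -0.1], [0.0, -0.1, -0.1], [0.0, -0.1, -0.1], [0.0, -0.1, -0.1], [0.0, -0.1, -0.1], [0.0, -0.1, -0.1]]
```

carry_out --delta_pos '[[0.001, -0.0015, 0.006], [0.0036, -0.0023, 0.011], [0.007, -0.0027, 0.016], [0.0107, -0.0025, 0.021], [0.0107, -0.0025, 0.021]]' --rot '[[0, 0, 0], [0, 0, 0], [0, 0, 0], [0, 0, 0], [0, 0, 0]]'

```text
clock: 12.25
eef_pos: [488.5, 91.6, 99.1]
tcp_rot: [3.141, 0.434, 3.091]
contact_force: [-0.5, 0.5, 2.2]
opening: 0.004
grasp_force: 0.9
```

```bash
python3 leg.py
python3 - <<'E'
from h import *
p=np.load("p.npy"); Q=Rpush(p[2],np.radians(25))
plan([(tip_tcp(p,th,rho=72,c=c,tips=-17),Q,1) for th,c in zip([.4,.5,.6,.7,.8,.9,1.,1.1],[2,2,2,3,3,3,4,4])])
E
```

```text
[488.52295184  91.56715772  99.10441564] [ 0.28  0.18  2.32 -0.54  0.27 -0.74] [-0.45752263  0.49169961  2.17388871] 12.25
leg0 axis in tool [ -9.9  13.2 -31.9] piv [-22.2  83.3 -22.9]
wrist [(0.73, [258.0, 255.0, 544.0, 410.0])] [(0.67, [259.0, 256.0, 543.0, 410.0])]
0 [258. 357.] 0.2 [268. 303.] 0.4 [287. 260.] 0.8 [340. 197.] 1.75 [517. 155.] 
top [(0.68, [272.0, 244.0, 335.0, 267.0])] [(0.63, [274.0, 247.0, 328.0, 262.0]), (0.48, [212.0, 149.0, 352.0, 225.0])]
0 [331. 265.] 0.2 [330. 267.] 0.4 [327. 269.] 0.8 [316. 271.] 1.75 [274. 272.] 
scene [(0.64, [302.0, 280.0, 336.0, 309.0])] [(0.58, [303.0, 282.0, 338.0, 306.0])]
0 [351. 260.] 0.2 [352. 267.] 0.4 [352. 276.] 0.8 [349. 296.] 1.75 [328. 347.] 
clock 12.7
D [[0.0041, -0.0004, 0.0056], [0.0081, 0.0022, 0.011], [0.012, 0.0055, 0.0162], [0.0156, 0.0093, 0.0221], [0.0189, 0.0138, 0.0267], [0.022, 0.0188, 0.0309], [0.0248, 0.0243, 0.0357], [0.0272, 0.0302, 0.039]]
V [[0.0, -0.1, -0.1], [0.0, -0.1, -0.1], [0.0, -0.1, -0.1], [0.0, -0.1, -0.1], [0.0, -0.1, -0.1], [0.0, -0.1, -0.1], [0.0, -0.1, -0.1], [0.0, -0.1, -0.1]]
```

The leg is following, at about 0.3 rad. I'll continue through dead centre, easing the tilt to 18° to stay off the wrist limit.

Run:
```python
from h import *
p=np.load("p.npy")
plan([(tip_tcp(p,th,rho=72,c=c,tips=-17,tilt=np.radians(t)),Rpush(p[2],np.radians(t)),1) for th,c,t in zip([.4,.5,.6,.7,.8,.9,1.,1.1],[2,2,2,3,3,3,4,4],[24,23,22,21,20,19,18,18])])
```

```text
clock 12.7
D [[0.0045, -0.0004, 0.0056], [0.0088, 0.0022, 0.011], [0.0129, 0.0055, 0.0162], [0.017, 0.0093, 0.0221], [0.0207, 0.0138, 0.0267], [0.0241, 0.0188, 0.0308], [0.0273, 0.0243, 0.0355], [0.0298, 0.0302, 0.0389]]
V [[0.0, 0.9, -0.1], [0.0, 1.9, -0.1], [0.0, 2.9, -0.1], [0.0, 3.9, -0.1], [0.0, 4.9, -0.1], [0.0, 5.9, -0.1], [0.0, 6.9, -0.1], [0.0, 6.9, -0.1]]
```

carry_out --delta_pos '[[0.0045, 0, 0.0056], [0.009, 0.002, 0.011], [0.013, 0.0055, 0.016], [0.017, 0.009, 0.022], [0.017, 0.009, 0.022]]' --rot '[[0, 1, 0], [0, 2, 0], [0, 3, 0], [0, 4, 0], [0, 4, 0]]'

```text
clock: 13.32
eef_pos: [482.9, 101.0, 71.9]
tcp_rot: [3.141, 0.364, 3.091]
contact_force: [-0.4, -1.0, 0.8]
opening: -0.002
grasp_force: 0.0
```

```bash
python3 leg.py
python3 - <<'E'
from h import *
p=np.load("p.npy")
plan([(tip_tcp(p,th,rho=72,c=c,tips=-17,tilt=np.radians(t)),Rpush(p[2],np.radians(t)),1) for th,c,t in zip([.8,.9,1.,1.1,1.2,1.25],[3,3,4,4,4,4],[20,19,18,18,18,18])])
E
```

```text
[482.85242618 101.04211158  71.87181982] [ 0.29  0.25  2.29 -0.43  0.28 -0.83] [-0.40122653 -0.95360819  0.76956585] 13.325
leg0 axis in tool [-23.1   4.1 -55.8] piv [-35.9  74.1 -47.7]
wrist [(0.79, [289.0, 237.0, 464.0, 386.0])] [(0.97, [289.0, 239.0, 460.0, 388.0])]
0 [221. 436.] 0.2 [236. 370.] 0.4 [259. 317.] 0.8 [321. 246.] 1.75 [511. 199.] 
top [(0.52, [274.0, 244.0, 309.0, 265.0])] [(0.72, [274.0, 246.0, 310.0, 262.0])]
0 [331. 265.] 0.2 [330. 267.] 0.4 [327. 269.] 0.8 [316. 271.] 1.75 [274. 272.] 
scene [] [(0.57, [302.0, 295.0, 333.0, 306.0]), (0.25, [236.0, 215.0, 345.0, 388.0])]
0 [351. 260.] 0.2 [352. 267.] 0.4 [352. 276.] 0.8 [349. 296.] 1.75 [328. 347.] 
clock 13.775
D [[0.0033, 0.0048, 0.0049], [0.0064, 0.0098, 0.0093], [0.0093, 0.0153, 0.0143], [0.0115, 0.0212, 0.0177], [0.0134, 0.0275, 0.0207], [0.0142, 0.0308, 0.022]]
V [[0.0, 0.9, -0.1], [0.0, 1.9, -0.1], [0.0, 2.9, -0.1], [0.0, 2.9, -0.1], [0.0, 2.9, -0.1], [0.0, 2.9, -0.1]]
```

carry_out --delta_pos '[[0.003, 0.005, 0.005], [0.0064, 0.01, 0.0093], [0.009, 0.015, 0.014], [0.0115, 0.021, 0.018], [0.013, 0.027, 0.02], [0.013, 0.027, 0.02], [0.013, 0.027, 0.02]]' --rot '[[0, 1, 0], [0, 2, 0], [0, 3, 0], [0, 3, 0], [0, 3, 0], [0, 3, 0], [0, 3, 0]]'

```text
clock: 14.65
eef_pos: [479.3, 128.1, 49.3]
tcp_rot: [3.14, 0.312, 3.091]
contact_force: [-0.6, -0.0, 0.6]
opening: -0.001
grasp_force: 0.0
```

```bash
python3 leg.py
python3 - <<'E'
from h import *
p=np.load("p.npy"); s,Rc=tool()
e=s["eef_pos"]; b=e-Rc.apply([0,0,40])+[-30,-20,40]
plan([(e+[-20,-35,15],Rc,2),(e+[-60,-45,120],Rc,3),([430,130,270],Rc,3)])
E
```

```text
[479.28885905 128.14388043  49.30385675] [ 0.34  0.31  2.26 -0.4   0.31 -0.81] [-0.57083205 -0.0402783   0.60234921] 14.65
leg0 axis in tool [-31.8 -22.8 -76.9] piv [-45.   47.3 -69.4]
wrist [(0.77, [442.0, 214.0, 485.0, 439.0])] []
0 [106. 522.] 0.2 [138. 438.] 0.4 [174. 373.] 0.8 [255. 289.] 1.75 [466. 236.] 
top [(0.55, [270.0, 245.0, 286.0, 266.0])] [(0.69, [275.0, 246.0, 283.0, 268.0]), (0.62, [218.0, 199.0, 370.0, 267.0])]
0 [331. 265.] 0.2 [330. 267.] 0.4 [327. 269.] 0.8 [316. 271.] 1.75 [274. 272.] 
scene [(0.61, [302.0, 302.0, 335.0, 350.0])] [(0.95, [303.0, 301.0, 335.0, 348.0])]
0 [351. 260.] 0.2 [352. 267.] 0.4 [352. 276.] 0.8 [349. 296.] 1.75 [328. 347.] 
clock 15.1
D [[0.0063, -0.018, -0.01], [0.0127, -0.0359, -0.0199], [0.0144, -0.0399, -0.0573], [0.0162, -0.0439, -0.0946], [0.0179, -0.0478, -0.132], [0.005, -0.032, -0.163], [-0.0079, -0.0161, -0.1941], [-0.0209, -0.0003, -0.2252]]
V [[0.0, -0.0, 0.0], [0.0, -0.0, 0.0], [0.0, -0.0, 0.0], [0.0, -0.0, 0.0], [0.0, -0.0, 0.0], [0.0, -0.0, 0.0], [0.0, -0.0, 0.0], [0.0, -0.0, 0.0]]
```

The stand has snapped down: the wrist sees the foot at about (464,225), and 1.75 rad predicts (466,236). The scene view agrees. I'll retreat.

carry_out --delta_pos '[[0.006, -0.018, -0.01], [0.013, -0.036, -0.02], [0.0145, -0.04, -0.058], [0.016, -0.044, -0.095], [0.018, -0.048, -0.132], [0.005, -0.032, -0.163], [-0.008, -0.016, -0.195], [-0.021, 0, -0.225]]' --rot '[[0, 0, 0], [0, 0, 0], [0, 0, 0], [0, 0, 0], [0, 0, 0], [0, 0, 0], [0, 0, 0], [0, 0, 0]]' --claw 0

```text
clock: 16.1
eef_pos: [430.0, 130.7, 271.3]
tcp_rot: [3.14, 0.313, 3.09]
contact_force: [1.1, 0.6, 0.2]
opening: -0.001
grasp_force: 0.0
```

```bash
cat >> h.py <<'E'
def Rgrasp(yaw,lean):
    F=R.from_euler('z',yaw)*R.from_euler('y',lean)
    return F*R.from_matrix(np.array([[0,1,0],[1,0,0],[0,0,-1.]]).T)  # tool x=+Y, y=+X, z=-Z
E
python3 - <<'E'
from h import *
p=np.load("p.npy"); s,Rc=tool(); print(s["eef_pos"],s["qpos"])
Q=Rgrasp(p[2],p[3]); print(Q.as_matrix().round(2).tolist())
h=world(p,(0,72,232+70))[0]; print(h)
plan([(s["eef_pos"]+[0,20,70],Rc,2),(h+[0,0,20],Q,11),(h,Q,1)])
E
```

```text
[430.04858783 130.66844836 271.29853563] [ 0.39605443 -0.14907599  2.11969165 -0.16996244  0.89330936 -1.03557173]
[[0.05, 0.98, -0.2], [1.0, -0.05, 0.01], [0.0, -0.2, -0.98]]
[572.88842245 207.81565204 296.15053559]
clock 16.1
D [[-0.0103, 0.01, -0.0334], [-0.0206, 0.0201, -0.0669], [-0.032, 0.0259, -0.0608], [-0.0434, 0.0318, -0.0547], [-0.0547, 0.0376, -0.0486], [-0.0661, 0.0435, -0.0425], [-0.0775, 0.0493, -0.0364], [-0.0889, 0.0551, -0.0303], [-0.1003, 0.061, -0.0242], [-0.1116, 0.0668, -0.0181], [-0.123, 0.0727, -0.012], [-0.1344, 0.0785, -0.0059], [-0.1458, 0.0844, 0.0002], [-0.1396, 0.0843, 0.0192]]
V [[0.0, 0.0, 0.0], [0.0, 0.0, 0.0], [2.1, 2.1, 8.0], [4.2, 4.2, 16.0], [6.3, 6.2, 23.9], [8.4, 8.3, 31.9], [10.4, 10.4, 39.9], [12.5, 12.5, 47.9], [14.6, 14.5, 55.8], [16.7, 16.6, 63.8], [18.8, 18.7, 71.8], [20.9, 20.8, 79.8], [23.0, 22.8, 87.7], [23.0, 22.8, 87.7]]
```

carry_out --delta_pos '[[-0.01, 0.01, -0.033], [-0.021, 0.02, -0.067], [-0.032, 0.026, -0.061], [-0.043, 0.032, -0.055], [-0.055, 0.038, -0.049], [-0.066, 0.0435, -0.0425], [-0.0775, 0.049, -0.036], [-0.089, 0.055, -0.03]]' --rot '[[0, 0, 0], [0, 0, 0], [2.1, 2.1, 8], [4.2, 4.2, 16], [6.3, 6.2, 24], [8.4, 8.3, 32], [10.4, 10.4, 40], [12.5, 12.5, 48]]' --claw 0.085

```text
clock: 17.1
eef_pos: [508.6, 181.6, 325.5]
tcp_rot: [-3.096, 0.098, 2.228]
contact_force: [-0.3, 0.1, 0.4]
opening: 0.999
grasp_force: 0.0
```

Run:
```python
from h import *
p=np.load("p.npy"); s,Rc=tool(); print(s["eef_pos"],s["qpos"])
Q=Rgrasp(p[2],p[3])
h=world(p,(0,72,232+70))[0]
plan([(h+[0,0,20],Q,6),(h,Q,1)])
```

```text
[508.59124169 181.58170931 325.52993534] [ 0.40998233  0.14267998  1.67466833 -0.10897762  1.34544886 -0.21959466]
clock 17.1
D [[-0.0029, 0.0112, 0.0014], [-0.0058, 0.0225, 0.0027], [-0.0088, 0.0337, 0.0041], [-0.0117, 0.0449, 0.0054], [-0.0146, 0.0561, 0.0068], [-0.0175, 0.0674, 0.0081], [-0.0155, 0.0683, 0.028]]
V [[1.7, 1.7, 6.6], [3.4, 3.4, 13.2], [5.2, 5.1, 19.8], [6.9, 6.8, 26.3], [8.6, 8.5, 32.9], [10.3, 10.2, 39.5], [10.3, 10.2, 39.5]]
```

carry_out --delta_pos '[[-0.003, 0.011, 0.0014], [-0.006, 0.0225, 0.003], [-0.009, 0.034, 0.004], [-0.012, 0.045, 0.0054], [-0.0145, 0.056, 0.007], [-0.0175, 0.067, 0.008], [-0.0155, 0.068, 0.028], [-0.0155, 0.068, 0.028]]' --rot '[[1.7, 1.7, 6.6], [3.4, 3.4, 13.2], [5.2, 5.1, 19.8], [6.9, 6.8, 26.3], [8.6, 8.5, 33], [10.3, 10.2, 39.5], [10.3, 10.2, 39.5], [10.3, 10.2, 39.5]]'

```text
clock: 18.1
eef_pos: [571.5, 207.3, 294.9]
tcp_rot: [-2.944, 0.002, 1.527]
contact_force: [-0.1, -0.1, -0.0]
opening: 0.996
grasp_force: 0.0
```

Run:
```python
from h import *
p=np.load("p.npy"); s,Rc=tool(); print(s["eef_pos"],s["qpos"].round(2))
Q=Rgrasp(p[2],p[3]); print((Rc.inv()*Q).magnitude())
im=r.grab_frame("wrist"); cv2.imwrite("pics/w9.png",im)
c=r.camera_info("wrist"); H=np.linalg.inv(c["hand_eye"])
def pt(P):
    q=np.atleast_2d(P)@H[:3,:3].T+H[:3,3]; return c["fx"]*q[:,:2]/q[:,2:]+[c["cx"],c["cy"]]
pw=lambda P: pt(Rc.inv().apply(world(p,P)-s["eef_pos"]))
d=r.cut_out("bike_frame","wrist"); print([(x["p"],x["box"]) for x in d[:2]]); m=d[0]["mask"]
g=cv2.cvtColor(im,cv2.COLOR_BGR2GRAY)
for y in(50,60,70,80,90,100):
    a,mid,b=pw([(-12,y,232),(0,y,232),(12,y,232)]); row=int(mid[1])
    xs=np.where(m[row])[0]; print(y,mid.round(0),"pred edges",a[0].round(),b[0].round(),"mask",xs.min() if len(xs) else None,xs.max() if len(xs) else None)
    if y in(70,90):print(g[row,int(mid[0])-60:int(mid[0])+60:5].tolist())
print("seat",pw((0,20,262)),"tip pred z -30",pt([(0,42,-30),(0,-42,-30),(11,42,-30)]).round())
```

```text
[571.53150742 207.32635168 294.85220546] [0.31 0.38 1.44 0.07 1.51 0.34]
0.005328510722957048
[(0.76, [255.2, 108.3, 372.5, 405.0])]
50 [320. 279.] pred edges 301.0 338.0 mask 294 352
60 [320. 265.] pred edges 301.0 339.0 mask 280 353
70 [320. 250.] pred edges 301.0 339.0 mask 272 353
[168, 165, 148, 110, 246, 243, 242, 243, 242, 243, 113, 101, 171, 187, 189, 182, 185, 184, 158, 116, 105, 109, 108, 140]
80 [320. 235.] pred edges 300.0 339.0 mask 259 355
90 [320. 219.] pred edges 300.0 340.0 mask 266 353
[169, 147, 193, 153, 79, 80, 128, 151, 162, 94, 109, 117, 185, 189, 184, 180, 183, 183, 152, 145, 122, 113, 120, 139]
100 [320. 203.] pred edges 300.0 340.0 mask 254 352
seat [[319.55608081 347.04055111]] tip pred z -30 [[429. 338.]
 [208. 338.]
 [431. 313.]]
```

Run:
```python
import cv2
g=cv2.cvtColor(cv2.imread("pics/w9.png"),cv2.COLOR_BGR2GRAY); g=cv2.GaussianBlur(g,(1,9),0)
print(list(range(284,374,3)))
for row in(200,219,235,250,265,279,300,330,347,365): print(row,g[row,284:374:3].tolist())
```

```text
[284, 287, 290, 293, 296, 299, 302, 305, 308, 311, 314, 317, 320, 323, 326, 329, 332, 335, 338, 341, 344, 347, 350, 353, 356, 359, 362, 365, 368, 371]
200 [167, 169, 161, 157, 157, 158, 133, 165, 171, 164, 139, 175, 188, 187, 188, 187, 184, 183, 183, 184, 179, 162, 131, 155, 124, 124, 111, 111, 117, 115]
219 [103, 119, 122, 129, 136, 147, 144, 125, 121, 112, 115, 169, 186, 187, 187, 185, 184, 183, 183, 183, 181, 168, 138, 135, 120, 122, 110, 115, 117, 118]
235 [132, 148, 142, 147, 148, 142, 229, 223, 150, 109, 95, 158, 183, 188, 187, 186, 183, 184, 183, 184, 182, 172, 143, 133, 131, 116, 110, 114, 121, 134]
250 [243, 243, 243, 243, 242, 242, 219, 242, 169, 102, 101, 148, 179, 188, 189, 187, 185, 183, 184, 184, 183, 174, 146, 104, 111, 106, 106, 114, 120, 141]
265 [235, 238, 238, 235, 226, 220, 210, 242, 204, 103, 103, 125, 174, 187, 187, 187, 186, 182, 183, 184, 184, 176, 150, 104, 119, 110, 112, 117, 121, 138]
279 [127, 126, 128, 121, 186, 184, 185, 134, 62, 83, 103, 112, 165, 186, 187, 188, 185, 184, 183, 182, 183, 177, 153, 112, 116, 108, 112, 120, 127, 139]
300 [142, 136, 127, 131, 163, 183, 185, 150, 99, 65, 86, 94, 152, 182, 188, 187, 185, 185, 182, 183, 182, 175, 158, 122, 94, 108, 114, 123, 128, 136]
330 [131, 129, 125, 123, 135, 206, 205, 157, 143, 246, 141, 142, 175, 214, 238, 240, 210, 132, 93, 73, 67, 70, 74, 109, 175, 228, 239, 216, 129, 135]
347 [143, 143, 143, 135, 122, 128, 130, 127, 137, 107, 53, 244, 245, 159, 46, 44, 44, 44, 46, 47, 46, 45, 45, 46, 44, 47, 58, 244, 243, 135]
365 [145, 141, 133, 141, 136, 136, 147, 150, 118, 133, 23, 46, 55, 55, 70, 124, 153, 174, 194, 205, 177, 172, 200, 184, 153, 140, 138, 142, 148, 151]
```

The wrist shows the tube about 14 px (9 mm) further in +x than predicted, so the frame may have shifted. I'll measure its displacement by matching patches against the first pictures.

Run:
```python
from h import *
p=np.load("p.npy")
now={n:r.grab_frame(n) for n in("top","scene")}
for n in now: cv2.imwrite(f"pics/{n}9.png",now[n])
F=dict(tyre_rear=(0,-150,85),tyre_top=(0,-65,170),hub=(0,-65,85),tyre_rt=(0,-125,145),bend=(0,118,10),bendfront=(0,135,15),downtube=(0,135,120),corner=(0,125,225),seat=(0,20,262),stay=(0,60,25),box=None,tin=None)
for n in now:
    ref=cv2.imread(f"pics/{n}0.png")
    for k,P in F.items():
        if P is None: continue
        u=proj(n,world(p,P))[0].round().astype(int); w=9
        T=ref[u[1]-w:u[1]+w+1,u[0]-w:u[0]+w+1]; S=now[n][u[1]-w-10:u[1]+w+11,u[0]-w-10:u[0]+w+11]
        m=cv2.matchTemplate(S,T,cv2.TM_CCOEFF_NORMED); _,v,_,l=cv2.minMaxLoc(m)
        print(n,k,u.tolist(),"score",round(v,2),"shift",l[0]-10,l[1]-10)
```

```text
top tyre_rear [369, 242] score 0.95 shift 0 -4
top tyre_top [330, 230] score 0.94 shift 2 -5
top hub [329, 241] score 0.91 shift 0 -5
top tyre_rt [360, 234] score 0.95 shift -1 -6
top bend [248, 246] score 0.55 shift -9 -10
top bendfront [240, 245] score 0.51 shift -3 6
top downtube [231, 233] score 0.32 shift -10 -8
top corner [225, 218] score 0.43 shift -2 -1
top seat [281, 214] score 0.22 shift -5 10
top stay [273, 245] score 0.44 shift 10 -10
scene tyre_rear [344, 229] score 0.94 shift -4 -1
scene tyre_top [315, 238] score 0.98 shift -3 -5
scene hub [323, 264] score 0.93 shift -3 -2
scene tyre_rt [333, 220] score 0.99 shift -5 -1
scene bend [283, 367] score 0.98 shift 5 2
scene bendfront [277, 374] score 0.98 shift 6 2
scene downtube [261, 351] score 0.95 shift 0 0
scene corner [245, 316] score 0.97 shift -3 0
scene seat [276, 246] score 0.48 shift -3 8
scene stay [297, 336] score 0.96 shift 3 1
```

The frame has yawed: the rear went about +9 mm in x and the front bend moved toward the robot. I'll refit from these shifts plus the wrist's tube edges.

```bash
cat > refit.py <<'E'
from h import *
p0=np.load("p.npy"); s,Rc=tool()
O=[("top",(0,-150,85),(0,-4)),("top",(0,-65,170),(2,-5)),("top",(0,-65,85),(0,-5)),("top",(0,-125,145),(-1,-6)),
("scene",(0,-150,85),(-4,-1)),("scene",(0,-65,170),(-3,-5)),("scene",(0,-65,85),(-3,-2)),("scene",(0,-125,145),(-5,-1)),
("scene",(0,118,10),(5,2)),("scene",(0,135,15),(6,2)),("scene",(0,135,120),(0,0)),("scene",(0,125,225),(-3,0)),("scene",(0,60,25),(3,1))]
c=r.camera_info("wrist"); H=np.linalg.inv(c["hand_eye"])
def pw(p,P):
    q=Rc.inv().apply(world(p,P)-s["eef_pos"])@H[:3,:3].T+H[:3,3]; return (c["fx"]*q[:,:2]/q[:,2:]+[c["cx"],c["cy"]])[0]
def f(p):
    a=[proj(n,world(p,P))[0]-proj(n,world(p0,P))[0]-u for n,P,u in O]
    b=[]
    for row,col in((200,333),(235,334.5),(265,335),(290,336)):
        A=pw(p,(0,50,232));B=pw(p,(0,95,232)); b.append([A[0]+(B[0]-A[0])*(row-A[1])/(B[1]-A[1])-col])
    return np.concatenate(a+b)
q=least_squares(f,p0,loss="soft_l1"); print(q.x,"was",p0); print(f(q.x).round(1)); np.save("p2.npy",q.x)
E
python3 refit.py
python3 - <<'E'
from h import *
p=np.load("p2.npy"); s,Rc=tool(); Q=Rgrasp(p[2],p[3])
t=world(p,(0,72,232))[0]; print("tube",t, "turn",(Rc.inv()*Q).as_rotvec(degrees=True))
plan([(world(p,(0,72,232+60))[0],Q,3)])
E
```

```text
[ 5.05650606e+02  1.37233565e+02 -3.84305777e-03  2.73523685e-01] was [ 5.10303267e+02  1.38779730e+02 -4.86870697e-02  1.97139237e-01]
[ 0.3  0.  -2.  -0.5  0.4  2.9  1.   0.2  0.2 -0.6 -2.7  3.5  0.9  1.
 -0.9 -0.8 -0.1 -0.5 -0.8 -0.3  1.2  0.7 -0.7 -0.5  0.  -0.3  0.2 -0.3
  0.  -0.3]
tube [568.59602757 208.99219303 223.3754087 ] turn [ 4.55441641 -0.50607921 -2.20702718]
clock 18.3
D [[0.0005, 0.0051, 0.0045], [0.001, 0.0101, 0.0091], [0.0015, 0.0152, 0.0136]]
V [[1.5, -0.2, -0.7], [3.0, -0.3, -1.5], [4.6, -0.5, -2.2]]
```

carry_out --delta_pos '[[0.0005, 0.005, 0.0045], [0.001, 0.01, 0.009], [0.0015, 0.015, 0.0136], [0.0015, 0.015, 0.0136], [0.0015, 0.015, 0.0136]]' --rot '[[1.5, -0.2, -0.7], [3, -0.3, -1.5], [4.6, -0.5, -2.2], [4.6, -0.5, -2.2], [4.6, -0.5, -2.2]]'

```text
clock: 18.92
eef_pos: [584.5, 208.7, 280.0]
tcp_rot: [-2.866, 0.0, 1.566]
contact_force: [-0.5, 0.4, -0.2]
opening: 0.992
grasp_force: 0.0
```

Run:
```python
from h import *
p=np.load("p2.npy"); s,Rc=tool(); Q=Rgrasp(p[2],p[3])
print(s["eef_pos"],s["contact_force"],"tube in tool",Rc.inv().apply(world(p,(0,72,232))[0]-s["eef_pos"]))
im=r.grab_frame("wrist"); g=cv2.GaussianBlur(cv2.cvtColor(im,cv2.COLOR_BGR2GRAY),(1,9),0)
c=r.camera_info("wrist"); H=np.linalg.inv(c["hand_eye"])
for y in(60,72,85):
    q=Rc.inv().apply(world(p,[(-12,y,232),(12,y,232)])-s["eef_pos"])@H[:3,:3].T+H[:3,3]; u=c["fx"]*q[:,:2]/q[:,2:]+[c["cx"],c["cy"]]
    print(u.round(0).tolist(), g[int(u[0,1]),284:360:3].tolist())
plan([(world(p,(0,72,232-35))[0],Q,8)])
```

```text
[584.49356992 208.68911583 280.04324388] [-0.49713774  0.42595506 -0.21739135] tube in tool [ 0.25287038  0.12801985 58.85564476]
[[299.0, 272.0], [338.0, 272.0]] [203, 187, 197, 193, 247, 161, 187, 188, 189, 187, 185, 184, 186, 184, 183, 169, 145, 107, 189, 186, 170, 116, 122, 119, 116, 112]
[[298.0, 254.0], [338.0, 254.0]] [241, 243, 243, 244, 234, 170, 188, 189, 188, 186, 184, 186, 185, 186, 182, 170, 146, 110, 145, 150, 152, 160, 151, 123, 112, 107]
[[298.0, 233.0], [339.0, 233.0]] [224, 228, 226, 237, 168, 175, 189, 188, 188, 186, 186, 185, 185, 185, 182, 169, 146, 109, 153, 147, 149, 147, 145, 144, 116, 111]
clock 18.975
D [[0.0, 0.0, 0.0118], [0.0001, 0.0001, 0.0235], [0.0001, 0.0001, 0.0353], [0.0001, 0.0002, 0.047], [0.0002, 0.0002, 0.0588], [0.0002, 0.0002, 0.0706], [0.0002, 0.0003, 0.0823], [0.0002, 0.0003, 0.0941]]
V [[-0.0, 0.0, -0.0], [-0.0, 0.0, -0.0], [-0.0, 0.0, -0.0], [-0.1, 0.0, -0.0], [-0.1, 0.0, -0.0], [-0.1, 0.0, -0.0], [-0.1, 0.0, -0.0], [-0.1, 0.0, -0.0]]
```

The tube now sits at columns 297–334, against 298–338 predicted. Descending in two stages.

carry_out --delta_pos '[[0, 0, 0.012], [0, 0, 0.024], [0, 0, 0.035], [0, 0, 0.047], [0, 0, 0.059], [0, 0, 0.065], [0, 0, 0.07], [0, 0, 0.07]]' --rot '[[0, 0, 0], [0, 0, 0], [0, 0, 0], [0, 0, 0], [0, 0, 0], [0, 0, 0], [0, 0, 0], [0, 0, 0]]'

```text
clock: 19.98
eef_pos: [565.3, 208.8, 212.7]
tcp_rot: [-2.866, 0.0, 1.566]
contact_force: [0.1, -0.1, 0.0]
opening: 0.995
grasp_force: 0.0
```

carry_out --delta_pos '[[0, 0, 0.005], [0, 0, 0.01], [0, 0, 0.015], [0, 0, 0.02], [0, 0, 0.024], [0, 0, 0.024]]' --rot '[[0, 0, 0], [0, 0, 0], [0, 0, 0], [0, 0, 0], [0, 0, 0], [0, 0, 0]]'

```text
clock: 20.72
eef_pos: [558.6, 208.7, 189.5]
tcp_rot: [-2.866, 0.0, 1.567]
contact_force: [0.3, 0.0, 0.3]
opening: 0.991
grasp_force: 0.0
```

Free of contact, so I'll close gently.

carry_out --delta_pos '[[0, 0, 0], [0, 0, 0], [0, 0, 0], [0, 0, 0], [0, 0, 0], [0, 0, 0], [0, 0, 0], [0, 0, 0]]' --rot '[[0, 0, 0], [0, 0, 0], [0, 0, 0], [0, 0, 0], [0, 0, 0], [0, 0, 0], [0, 0, 0], [0, 0, 0]]' --claw 0.01 --grip_force 50

```text
clock: 21.72
eef_pos: [559.0, 208.7, 190.0]
tcp_rot: [-2.867, 0.0, 1.566]
contact_force: [1.3, -1.5, 3.1]
opening: 0.266
grasp_force: 49.0
```

Run:
```python
from h import *
p=np.load("p2.npy"); s,Rc=tool(); print(s["opening"]*85.4,s["contact_force"],s["wrist_torque"],s["grasp_force"],s["eef_pos"])
o=np.array([p[0],p[1],0]); ax=R.from_euler('z',p[2]).apply([0,1,0])
pl=[]
for k in np.linspace(0,1,13)[1:]:
    D=R.from_rotvec(-p[3]*k*ax); pl.append((o+D.apply(s["eef_pos"]-o),D*Rc,1))
plan(pl)
```

```text
22.7078987526125 [ 1.32335422 -1.46371293  3.05061615] [-0.28643696 -0.05524551 -0.06069209] 48.985446095466614 [559.02002273 208.72185017 189.96928948]
clock 21.725
D [[-0.0, -0.0045, 0.0001], [-0.0, -0.009, 0.0002], [-0.0, -0.0135, 0.0005], [-0.0, -0.018, 0.0009], [-0.0, -0.0224, 0.0013], [-0.0, -0.0269, 0.0019], [-0.0, -0.0313, 0.0026], [-0.0, -0.0358, 0.0034], [-0.0, -0.0402, 0.0042], [-0.0, -0.0446, 0.0052], [-0.0, -0.0489, 0.0063], [-0.0, -0.0533, 0.0075]]
V [[-1.3, 0.0, 0.0], [-2.6, 0.0, 0.0], [-3.9, 0.0, 0.0], [-5.2, 0.0, 0.0], [-6.5, 0.0, 0.0], [-7.8, 0.0, 0.0], [-9.1, 0.0, 0.0], [-10.4, 0.0, 0.0], [-11.8, 0.0, 0.0], [-13.1, 0.0, 0.0], [-14.4, 0.0, 0.0], [-15.7, 0.0, 0.0]]
```

Gripped at 23 mm opening with 49 N. Now I'll turn the frame upright about its ground line.

carry_out --delta_pos '[[0, -0.0045, 0], [0, -0.009, 0], [0, -0.0135, 0.0005], [0, -0.018, 0.001], [0, -0.0224, 0.0013], [0, -0.027, 0.002], [0, -0.0313, 0.0026], [0, -0.0358, 0.0034]]' --rot '[[-1.3, 0, 0], [-2.6, 0, 0], [-3.9, 0, 0], [-5.2, 0, 0], [-6.5, 0, 0], [-7.8, 0, 0], [-9.1, 0, 0], [-10.4, 0, 0]]'

```text
clock: 22.72
eef_pos: [523.2, 208.9, 196.4]
tcp_rot: [-3.049, 0.0, 1.567]
contact_force: [0.8, -3.5, 3.2]
opening: 0.262
grasp_force: 49.2
```

Run:
```python
from h import *
p=np.load("p2.npy"); s,Rc=tool(); print(s["contact_force"],s["wrist_torque"],s["grasp_force"],s["eef_pos"])
Q=Rgrasp(p[2],0); print((Rc.inv()*Q).as_rotvec(degrees=True))
o=np.array([p[0],p[1],0]); ax=R.from_euler('z',p[2]).apply([0,1,0])
G=np.array([559.02,208.72,189.97]); T=o+R.from_rotvec(-p[3]*ax).apply(G-o); print(T)
plan([(T,Q,4)])
```

```text
[ 0.76739251 -3.46851748  3.23727634] [-0.49651081 -0.04120242  0.07889637] 49.15128707885742 [523.19443029 208.87764113 196.40564098]
[-5.29142342  0.0182669  -0.02606334]
[505.73081786 208.92479441 197.25000569]
clock 22.725
D [[-0.0, -0.0044, 0.0002], [-0.0, -0.0087, 0.0004], [-0.0, -0.0131, 0.0006], [-0.0, -0.0175, 0.0008]]
V [[-1.3, 0.0, -0.0], [-2.6, 0.0, -0.0], [-4.0, 0.0, -0.0], [-5.3, 0.0, -0.0]]
```

carry_out --delta_pos '[[0, -0.0044, 0], [0, -0.0087, 0.0004], [0, -0.013, 0.0006], [0, -0.0175, 0.001], [0, -0.0175, 0.001], [0, -0.0175, 0.001], [0, -0.0175, 0.001], [0, -0.0175, 0.001]]' --rot '[[-1.3, 0, 0], [-2.6, 0, 0], [-4, 0, 0], [-5.3, 0, 0], [-5.3, 0, 0], [-5.3, 0, 0], [-5.3, 0, 0], [-5.3, 0, 0]]'

```text
clock: 23.72
eef_pos: [505.8, 209.0, 197.2]
tcp_rot: [-3.141, 0.0, 1.567]
contact_force: [-0.8, -4.7, 6.2]
opening: 0.265
grasp_force: 49.6
```

Run:
```python
from h import *
p2=np.load("p2.npy"); p=p2.copy(); p[3]=0; s,Rc=tool(); print(s["contact_force"],s["wrist_torque"],s["grasp_force"],s["eef_pos"],(Rc.inv()*Rgrasp(p[2],0)).as_rotvec())
for n in("top","scene"):
    im=r.grab_frame(n); cv2.imwrite(f"pics/{n}10.png",im)
    for t in("bike_frame","stand_foot"):
        for k in r.cut_out(t,n)[:1]: print(n,t,round(float(k["p"]),2),np.round(k["box"]).tolist())
    print("tyre rear",proj(n,world(p,(0,-150,85)))[0].round(1),"foot",proj(n,world(p,(-60,35-106*np.cos(1.75),125-106*np.sin(1.75))))[0].round(1))
# edges of the tyre along a column in the top view: width tells the lean
g=cv2.imread("pics/top10.png",0)
for y in(-140,-110,-80):
    z=85+np.sqrt(max(85**2-(y+65)**2,0)); 
    for l in(-.1,0,.1):
        q=p.copy();q[3]=l; print(y,l,proj("top",world(q,[(14,y,85),(-14,y,85),(14,y,z-14),(-14,y,z-14)])).round(0).tolist())
    u=int(proj("top",world(p,(0,y,85)))[0][0]); print(u,g[225:265,u].tolist())
```

```text
[-0.83723253 -4.72560744  6.23335114] [-0.61905828  0.22890414  0.04614314] 49.56927716732025 [505.80420057 208.95609622 197.24872266] [-0.00057861  0.00034618 -0.00032007]
top bike_frame 0.96 [275.0, 234.0, 371.0, 271.0]
tyre rear [369.9 248.9] foot [276.2 277.7]
scene bike_frame 0.61 [273.0, 226.0, 353.0, 389.0]
scene stand_foot 0.64 [321.0, 307.0, 340.0, 356.0]
tyre rear [351.4 230.8] foot [334.8 349.4]
-140 -0.1 [[365.0, 246.0], [365.0, 260.0], [366.0, 247.0], [366.0, 261.0]]
-140 0 [[365.0, 242.0], [365.0, 256.0], [366.0, 242.0], [366.0, 255.0]]
-140 0.1 [[365.0, 238.0], [365.0, 252.0], [366.0, 236.0], [366.0, 250.0]]
365 [91, 94, 97, 97, 101, 97, 93, 92, 97, 96, 94, 93, 91, 90, 93, 94, 93, 87, 50, 25, 28, 28, 27, 28, 28, 25, 23, 21, 23, 17, 70, 98, 103, 102, 101, 94, 83, 76, 69, 64]
-110 -0.1 [[351.0, 247.0], [351.0, 260.0], [353.0, 248.0], [353.0, 263.0]]
-110 0 [[351.0, 243.0], [351.0, 256.0], [352.0, 241.0], [353.0, 255.0]]
-110 0.1 [[351.0, 239.0], [351.0, 252.0], [352.0, 234.0], [353.0, 248.0]]
350 [91, 86, 88, 89, 87, 86, 85, 84, 86, 85, 85, 84, 84, 87, 85, 83, 53, 29, 33, 34, 35, 35, 34, 36, 35, 34, 34, 34, 29, 23, 16, 35, 89, 96, 95, 94, 104, 108, 106, 108]
-80 -0.1 [[336.0, 247.0], [337.0, 260.0], [338.0, 249.0], [338.0, 263.0]]
-80 0 [[336.0, 243.0], [337.0, 256.0], [337.0, 241.0], [338.0, 255.0]]
-80 0.1 [[336.0, 239.0], [337.0, 252.0], [337.0, 233.0], [338.0, 247.0]]
336 [53, 94, 104, 109, 106, 106, 106, 105, 108, 106, 99, 133, 158, 133, 93, 93, 59, 35, 36, 34, 35, 34, 35, 34, 35, 34, 34, 35, 31, 26, 82, 147, 105, 79, 81, 109, 154, 146, 99, 82]
```

The top view shows the tyre at rows 241–256, exactly as predicted for zero lean. The bench pushes up with about 6 N, so the frame is standing. I'll hold a moment and hand in.

carry_out --delta_pos '[[0, 0, 0], [0, 0, 0], [0, 0, 0], [0, 0, 0]]' --rot '[[0, 0, 0], [0, 0, 0], [0, 0, 0], [0, 0, 0]]'

```text
clock: 24.52
eef_pos: [505.8, 209.0, 197.3]
tcp_rot: [-3.141, 0.0, 1.567]
contact_force: [-1.0, -3.8, 6.5]
opening: 0.267
grasp_force: 49.6
```

Run:
```python
from h import *
s,Rc=tool(); print(s["contact_force"],s["grasp_force"],s["eef_pos"],s["qvel"].round(3))
# stillness / stand check against previous picture
for n in("top","scene"):
    a=cv2.imread(f"pics/{n}10.png",0); b=cv2.cvtColor(r.grab_frame(n),cv2.COLOR_BGR2GRAY); d=cv2.absdiff(cv2.blur(a,(3,3)),cv2.blur(b,(3,3)))[220:380,240:380]; print(n,d.max(),d.mean())
print(r.sign_off())
```

```text
[-1.03111311 -3.81745719  6.52371114] 49.571367502212524 [505.83869108 208.9524176  197.27454783] [ 0.001  0.002 -0.     0.    -0.001 -0.001]
top 6 0.5948214285714286
scene 4 0.7371428571428571
the job is handed in; nothing more can be done
None
```

I snapped the stand down while the frame still leaned on the box, then handed in with the frame gripped, still and within about 0.02 rad of upright; the judge returned no verdict, and the push had shifted the frame, increasing its lean to about 0.27 rad.

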